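# Date-stamp both ends of a biscuit tin and stow it in the stock corner

## Task

Date-stamp both ends of the long yellow tin: slide it along the green stamper's channel with the red end first until the sprung plate is pressed right back, then turn the tin round and do the same with the blue end. Then stand the tin on its base in the L-shaped wooden corner, one long side flush along the long rail and one end (either one) flush against the short rail, and let go. Do not shift or tip any of the other groceries.

Things in the scene. Friction and masses are not known exactly. Their poses are not given: they have to be found in the camera images.
- tin: long yellow tin, rigid box 160 (x) x 48 (y) x 60 (z) mm, 0.2-0.4 kg, loose, standing on the counter. Origin: centre of its underside; z up, +x towards the red end, -x the blue end (last 24 mm coloured all round). Grip it across its width. Cans stand beside its red half, a carton beyond its blue end; beside the blue half fingers have room to 50 mm from the tin's long axis.
- tin_red (a point): centre of the tin's red end face, 30 mm above its base, 80 mm from its middle
- tin_blue (a point): centre of the tin's blue end face, 30 mm above its base, 80 mm from its middle
- stamper: fixed date stamper: straight channel open above, floor = counter. Origin on the counter, mid-channel, under the fully pressed plate's front; +x points INTO the channel. Green walls 58 mm apart, 12 thick, 70 tall, from x = -85 (mouth) to 65 mm; block 106 tall at x = 20 to 65. Fingers beside the tin do not fit between the walls: hold the tin by the end left outside, blue for stamping red.
- stamp_plate (a joint): travel of the stamper's plate, m: 0 = out (at rest), 0.012 = pressed right back against its stop. A spring pushes it out with 2 N at 0 and 8 N at 0.012, and returns it.
- stamp_face (a point): centre of the front of the dark plate (46 mm wide, 44 mm tall), 30 mm above the counter; at stamper x = -12 mm at rest and x = 0 fully pressed; it moves with the plate
- fence: L-shaped corner of two wooden rails 20 mm tall and 12 mm thick, fixed on the counter, with a thin blue mat painted on the counter in it. x and y axes level; see corner, which has the same axes. A pickle jar stands behind the long rail.
- corner (a point): inner corner of the rails, on the counter, axes as the fence. The long rail runs from it 160 mm along -y, its inner face looks to -x. The short rail runs from it 80 mm along -x, its inner face looks to -y. The stowed tin has its long axis along y and its origin at x = -24 mm, y = -80 mm from here.
- soup_can: green can, 60 mm across, 80 mm tall, origin under its centre; leave alone
- bean_can: orange can, 60 mm across, 80 mm tall, origin under its centre; leave alone
- soda_carton: orange carton 30 (x) x 60 (y) x 72 (z) mm, origin under its centre; leave alone
- pickle_jar: green jar with yellow lid, 64 mm across, 95 mm tall, origin under its centre; leave alone
- mustard_jar: yellow jar with blue lid, 56 mm across, 110 mm tall, origin under its centre; leave alone
- oil_bottle: tall bottle with red cap, 60 mm across, 230 mm tall, origin under its centre, at the back; leave alone
- tuna_can: flat yellow can, 80 mm across, 45 mm tall, origin under its centre; leave alone
Not all that is in view belongs to the job. There is more than one size of the fence; the job needs the smaller.

How it is judged:
By the outcome, as a careful person would: the job done as asked, in the order asked, and still so for the second after the job is handed in, with the robot touching nothing.
It also fails if it takes over 72 s, if anything falls off the work surface, if the arm or the gripper's body presses on something with over 40 N, if the wrist force passes 120 N, or if a joint passes its speed limit or range.

## Robot

A 6-joint arm with a two-finger parallel gripper is mounted at the origin on the work surface. World frame = base frame: x ahead of the robot, y to its left, z up, the work surface at z = 0. Lengths are in mm, angles in rad, forces in N, time in s.
With the tool pointing down it reaches from about 250 to 725 mm from the base axis. Payload 4 kg.
Tool frame: the origin (TCP) lies at the very end of the fingers, on their centre line; the grasp point (between the pads) lies 19 mm behind it; x points along the fingers, y is the direction in which the jaws open and shut, and the axes are right-handed (so a half turn about x gives the same grasp; the last joint's range is limited). The gripper opens to 85 mm and grips with 20 to 120 N. Pads are 22 mm wide; open, the fingers measure 114 mm over their backs; the gripper's body (76 mm by 85 mm) begins 54 mm behind the grasp point. The pads swing forward as they close: fully open they stand 13 mm farther back than shut.
Start: joints at [0, 0.241, 0.005, 1.335, 0, 1.571], TCP at [499.999, -0, 193.006] pointing down, gripper open.
Joint ranges: [-2.72, 2.72], [-1.05, 1.87], [-1.09, 1.28], [-1.99, 2.15], [-1.42, 1.44], [-3.14, 3.14]. Speed limits (rad/s): [2.79, 2.79, 3.14, 3.14, 3.14, 3.14].

## Interface

Orientations are given as a unit quaternion [w, x, y, z].
In Python, from station import get_obs, optics, bot gives the robot as it stands.
- The arm moves only by the shell command python3 -m jog 'ROWS' [OPENING] [FORCE]. ROWS is JSON, a list of rows, each an object with "travel": the shift along the tool's x, y, z in units of 8 cm (1.0 is 8 cm), a list of three; "delta_rot": the turn, a rotation vector about the tool's x, y, z in units of pi rad (1.0 is pi rad), a list of three. A call has exactly 8 rows; each row is the pose to reach, as a shift and turn from the pose commanded when the call began, along the tool's axes at that moment, turning the shorter way round; what a row does not reach only later rows make up. A row lasts 1/8 s, in which the tool goes at most 62.5 mm and 10.7 degrees, less where a joint would pass 70% of its speed; a pose out of reach is approached as far as the arm can. A call with a number of a shift or a turn outside -1 to 1 is refused whole. A call with a gripper value outside its range is refused whole. OPENING is the closure, from -1 (fully open) to 1 (shut), so that 0 is half open, set as the call begins (- or left out, the last holds). The fingers move at their own pace and stop on an object; FORCE is the grip in N (left out, the last holds). Time passes only in rows, so rows that repeat a pose let the fingers close, or fill a call up. It gives the time, the measured TCP pose, the force and the opening at its end, in the units of the state.
- get_obs(): the state, without advancing time (a new reading comes with each control period).
- optics.snapshot(name): name is "scene" or "side" or "wrist"; returns a dict with "img" (384x512x3 uint8, blue, green, red), "K" (3x3 intrinsics, pixels), "pose" (4x4, takes a point from camera to world coordinates). Camera axes: x right, y up, looking along -z (the intrinsics and any distortion apply to the point x, -y, -z); pixel columns grow to the right and rows downward; lengths in mm; the calibration is good to about 2 mm. A picture is of the moment at which its call begins. There is no depth.
- bot.close_job(): hands the job in, once; it reports no verdict.
Trained networks look in a picture, given as the dict that the camera call returned (one of the last four; its "shot" number tells which), for a name from the list of things; names that differ only in an ending like _2 or _b are one class to them, and where a whole thing is asked for, a point or a joint stands for the part that bears it (a point fixed in the world has none). Each returns a list of dicts, best first, with "confidence" (0 to 1); they miss things now and then, are a little off and sometimes report something else, mostly with a low value. They report only what shows in the picture. A call takes as long as a camera call. They do not tell look-alikes from the thing itself.
- optics.outline_of(query, picture): "mask" (384x512 bool, what is visible of it) and "bbox" ([left, top, right, bottom] in pixels, round what is visible of it).
The state is a dict: "time_s": time; "joint_pos": joint angles; "joint_vel": joint speeds; "tau": joint torques, N m; "position": TCP position; "tcp_rot": TCP orientation; "wrist_force": force on the tool from outside, world axes, zero at the start; "torque": the same for the moment, N m; "finger_gap": opening from 0.0 (shut) to 1.0 (fully open).
Only numpy, scipy, OpenCV 4.12 (cv2) and the standard library are available. Lean on these libraries where they do the work, as an engineer would, in place of code of your own. Each camera call takes 0.05 s, during which the arm holds its last target. There are 200 camera calls.

## Working session

There is one attempt and no reset: what is moved stays moved. The work goes in short steps, Python scripts to look and compute and a shell command to move; the robot and the scene stay as the last step left them, time stands still between calls to the robot, and variables do not carry over. Pictures are saved under pics/ and viewed, about 8 in all and at most 12, crops included, and the job is handed in when it is done.

```bash
ls; mkdir -p pics
cat > h.py <<'E'
import numpy as np, cv2
from station import get_obs, optics, bot
from scipy.spatial.transform import Rotation as R
def ray(p,u,v):
    K=np.array(p['K']);T=np.array(p['pose']);d=np.array([(u-K[0,2])/K[0,0],-(v-K[1,2])/K[1,1],-1.])
    return T[:3,3],T[:3,:3]@d
def at(p,u,v,z):
    o,d=ray(p,u,v);return o+d*(z-o[2])/d[2]
def proj(p,P):
    K=np.array(p['K']);T=np.array(p['pose']);c=T[:3,:3].T@(np.asarray(P,float)-T[:3,3])
    return np.array([K[0,2]+K[0,0]*c[0]/-c[2],K[1,2]-K[1,1]*c[1]/-c[2]])
E
python3 - <<'E'
from h import *
a=optics.snapshot("scene");b=optics.snapshot("side")
print({k:(v if k!='img' else 0) for k,v in a.items()})
print({k:(v if k!='img' else 0) for k,v in b.items()})
cv2.imwrite('pics/a.png',cv2.resize(a['img'],(800,600),interpolation=cv2.INTER_CUBIC));cv2.imwrite('pics/b.png',cv2.resize(b['img'],(800,600),interpolation=cv2.INTER_CUBIC))
for p in(a,b):
  for n in['tin','stamper','fence','stamp_plate','soup_can','bean_can','soda_carton','pickle_jar','mustard_jar','oil_bottle','tuna_can']:
    print(n,[(round(r['confidence'],2),[int(x) for x in r['bbox']]) for r in optics.outline_of(n,p)][:3])
print(get_obs())
E
```

```text
pics
{'img': 0, 'K': array([[401.84307754,   0.        , 257.94249422],
       [  0.        , 401.84307754, 194.3944432 ],
       [  0.        ,   0.        ,   1.        ]]), 'pose': array([[-1.33483194e-01, -8.42849345e-01,  5.21332158e-01,
         1.18090113e+03],
       [ 9.91051025e-01, -1.13692078e-01,  6.99426690e-02,
         7.50303547e+01],
       [ 3.20203482e-04,  5.26002940e-01,  8.50482689e-01,
         1.06805280e+03],
       [ 0.00000000e+00,  0.00000000e+00,  0.00000000e+00,
         1.00000000e+00]]), 'shot': 1}
{'img': 0, 'K': array([[369.26778229,   0.        , 258.82686067],
       [  0.        , 369.26778229, 193.42891986],
       [  0.        ,   0.        ,   1.        ]]), 'pose': array([[ 8.71470490e-01,  3.61814618e-01, -3.31103259e-01,
         1.00707007e+02],
       [-4.90036294e-01,  6.14709777e-01, -6.18058509e-01,
        -8.36732167e+02],
       [-2.00901927e-02,  7.00872365e-01,  7.13003725e-01,
         1.02226954e+03],
       [ 0.00000000e+00,  0.00000000e+00,  0.00000000e+00,
         1.00000000e+00]]), 'shot': 2}
tin [(0.69, [131, 202, 160, 234
[... 952 characters left out ...]
8, [172, 131, 191, 146])]
{'time_s': 1.2, 'joint_pos': array([-2.74651420e-05,  2.40560724e-01,  5.00783928e-03,  1.33521668e+00,
       -8.95886286e-06,  1.57081878e+00]), 'joint_vel': array([ 0.00167468, -0.00035703,  0.00047819,  0.00022082, -0.00064603,
       -0.0006034 ]), 'tau': array([-4.26114211e-04, -3.72222626e+01,  2.52690893e+01,  1.32650319e-03,
       -3.48874585e-05,  1.36832787e-05]), 'position': array([ 4.99997941e+02, -1.67946538e-02,  1.93029100e+02]), 'tcp_rot': array([ 0.49999645,  0.50001693,  0.49997859, -0.50000803]), 'wrist_force': array([-0.73999024, -0.29229906, -0.115522  ]), 'torque': array([0.01032528, 0.02403421, 0.04322337]), 'finger_gap': 1.0008548073959793}
```

View pics/a.png

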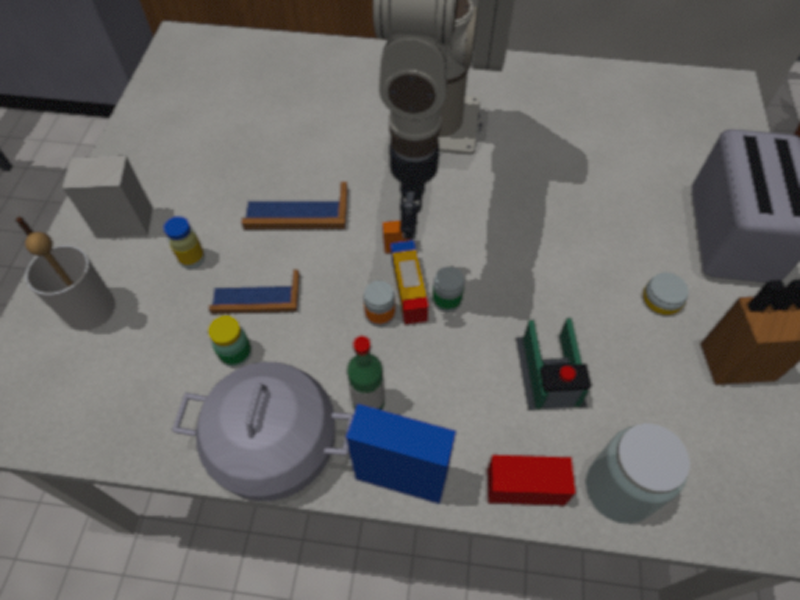

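View pics/b.png

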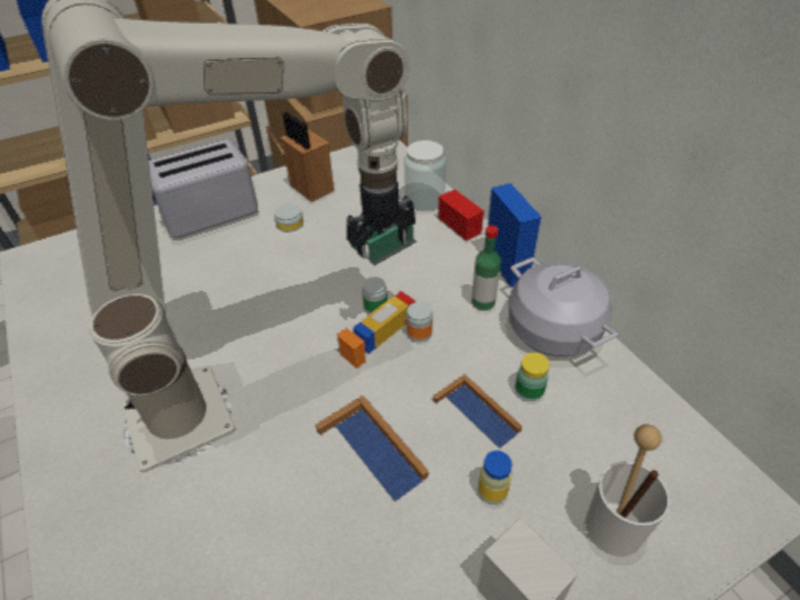

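The scene view shows the tin at (410,285) of the 800-wide picture, with its red end towards +x. The stamper is at (555,365), with its mouth towards the robot. There are two L-corners: the one at (295,205) is larger, and the one at (255,295) is smaller with the pickle jar behind it, so that is the one meant. I'll confirm it in an enlarged crop and read pixels there.

Run:
```python
from h import *
a=optics.snapshot("scene");b=optics.snapshot("side")
def c(p,x,y,w,h,s): return cv2.resize(p['img'][y:y+h,x:x+w],(w*s,h*s),interpolation=cv2.INTER_CUBIC)
A=c(a,235,135,80,75,5); B=c(a,320,195,80,75,5); C=c(a,125,165,80,45,5); D=c(b,270,230,80,45,5)
cv2.imwrite('pics/c.png',np.vstack([np.hstack([A,B]),np.hstack([C,D])]))
# rough
for n,u,v,z in [('big corner',344/1.5625,225/1.5625,0),('small corner',296/1.5625,308/1.5625,0),('small long end',212/1.5625,308/1.5625,0),('big long end',244/1.5625,224/1.5625,0)]: print(n,at(a,u,v,z).round())
w=optics.snapshot("wrist");print(w['pose'].round(3),w['K'].round(1))
cv2.imwrite('pics/w.png',w['img'])
```

```text
big corner [ 344. -166.    0.]
small corner [ 565. -223.    0.]
small long end [ 587. -389.    0.]
big long end [ 371. -382.    0.]
[[ 1.00000e+00 -1.00000e-03  0.00000e+00  4.99342e+02]
 [ 1.00000e-03  9.55000e-01  2.98000e-01  7.67190e+01]
 [-0.00000e+00 -2.98000e-01  9.55000e-01  3.74178e+02]
 [ 0.00000e+00  0.00000e+00  0.00000e+00  1.00000e+00]] [[303.1   0.  257. ]
 [  0.  303.1 187.4]
 [  0.    0.    1. ]]
```

View pics/c.png

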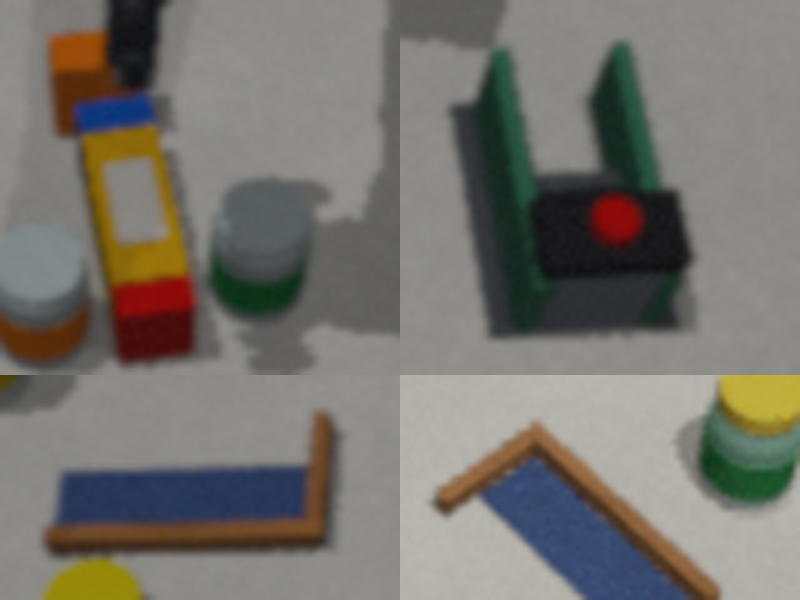

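View pics/w.png

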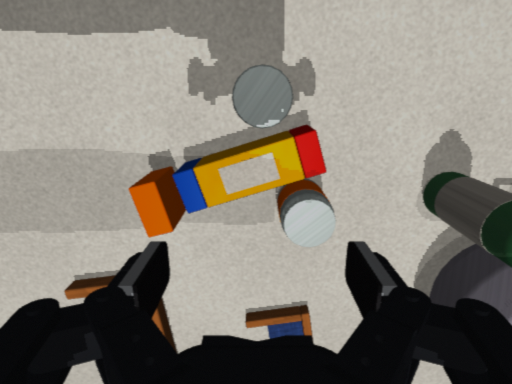

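The wrist view shows the tin lying from its blue end (190,188) to its red end (313,152). The bean can (305,215) and soup can (263,95) stand beside the red half, and the carton (155,200) is beyond the blue end. The crop confirms the small corner: L with jar behind its long rail and an inner corner near crop pixel (307,520). Next I fit the poses numerically.

```bash
cat >> h.py <<'E'
from scipy.optimize import minimize
def boxpts(x,y,t,L=160,W=48,H=60,z0=0):
    c,s=np.cos(t),np.sin(t)
    return [[x+c*a-s*b,y+s*a+c*b,z] for a in(-L/2,L/2) for b in(-W/2,W/2) for z in(z0,z0+H)]
def tinmask(p,roi):
    h=cv2.cvtColor(p['img'],cv2.COLOR_BGR2HSV);H,S,V=cv2.split(h)
    m=((S>140)&(V>60)&(((H>=18)&(H<=34))|(H<6)|(H>174)|((H>105)&(H<130)))).astype(np.uint8)
    k=np.zeros_like(m);k[roi[1]:roi[3],roi[0]:roi[2]]=1;m*=k
    m=cv2.morphologyEx(m,cv2.MORPH_OPEN,np.ones((3,3)));n,l,st,_=cv2.connectedComponentsWithStats(cv2.dilate(m,np.ones((5,5))))
    b=1+np.argmax(st[1:,4]);m[l!=b]=0
    o=np.zeros_like(m);cv2.fillConvexPoly(o,cv2.convexHull(np.argwhere(m)[:,::-1].astype(np.int32)),1);return o
def fit(p,o,x0,z0=0):
    def f(q):
        P=np.array([proj(p,P) for P in boxpts(q[0],q[1],q[2],z0=z0)],np.float32)
        h=cv2.convexHull(P);r=np.zeros_like(o);cv2.fillConvexPoly(r,np.round(h*16).astype(np.int32),1,shift=4)
        return 1-(r&o).sum()/(r|o).sum()
    best=min((minimize(f,x0,method='Nelder-Mead',options=dict(initial_simplex=[x0]+[np.array(x0)+d for d in np.diag([sx*12,sx*12,.15])],xatol=.05,fatol=1e-5)) for sx in(1,-1)),key=lambda r:r.fun)
    return best.x,best.fun
E
python3 - <<'E'
from h import *
w=optics.snapshot("wrist");a=optics.snapshot("scene");b=optics.snapshot("side")
print('tcp R',R.from_quat(np.roll(get_obs()['tcp_rot'],-1)).as_matrix().round(2).tolist())
print('w',fit(w,tinmask(w,(165,110,340,225)),at(w,250,165,40)[:2].tolist()+[.28]))
print('b',fit(b,tinmask(b,(222,180,270,228)),at(w,250,165,40)[:2].tolist()+[.28]))
B=lambda u,v:(320+(u-400)/5,195+v/5)
l=at(a,*B(500,50),70);r=at(a,*B(622,42),70);print('wall tops mouth',l.round(),r.round(),np.linalg.norm(l-r))
print('block top corners',[at(a,*B(*q),106).round() for q in[(535,200),(675,190),(545,275),(688,260)]])
C=lambda u,v:(125+u/5,165+(v-375)/5)
print('rail inner top: corner, long end, short end',[at(a,*C(*q),20).round() for q in[(305,518),(48,527),(316,415)]],'outer top corner',at(a,*C(325,545),20).round(),at(a,*C(48,548),20).round())
D=lambda u,v:(270+(u-400)/5,230+(v-375)/5)
print('side: outer top corner, long end outer, short end',[at(b,*D(*q),20).round() for q in[(537,425),(716,588),(437,497)]])
for n,bb,z in[('pickle',(144,234),0)]: print(n,at(a,*bb,z).round())
# cans in wrist: top centres
print('soup',at(w,263,95,80).round(),'bean',at(w,308,221,80).round(),'carton',at(w,153,202,72).round())
E
```

```text
tcp R [[0.0, 1.0, 0.0], [0.0, 0.0, -1.0], [-1.0, 0.0, -0.0]]
w (array([ 4.90084909e+02, -5.76669099e+00,  3.13151692e-01]), np.float64(0.037366318773353946))
b (array([ 4.95955486e+02, -3.31930848e+00,  3.88479983e-01]), np.float64(0.1853932584269663))
wall tops mouth [573. 231.  70.] [558. 301.  70.] 71.06821218000792
block top corners [array([685., 247., 106.]), array([669., 320., 106.]), array([728., 253., 106.]), array([709., 326., 106.])]
rail inner top: corner, long end, short end [array([ 565., -230.,   20.]), array([ 593., -385.,   20.]), array([ 489., -241.,   20.])] outer top corner [ 582. -214.   20.] [ 607. -381.   20.]
side: outer top corner, long end outer, short end [array([ 570., -226.,   20.]), array([ 597., -389.,   20.]), array([ 481., -243.,   20.])]
pickle [ 707. -327.    0.]
soup [505.  75.  80.] bean [553. -52.  80.] carton [389. -34.  72.]
```

```bash
python3 -m jog '[{"travel":[0.05,-0.08,0.03],"delta_rot":[-0.05,0,0]},{"travel":[0.1,-0.15,0.06],"delta_rot":[-0.1,0,0]},{"travel":[0.15,-0.25,0.09],"delta_rot":[-0.15,0,0]},{"travel":[0.2,-0.35,0.12],"delta_rot":[-0.2,0,0]},{"travel":[0.25,-0.45,0.15],"delta_rot":[-0.25,0,0]},{"travel":[0.3,-0.52,0.19],"delta_rot":[-0.3,0,0]},{"travel":[0.35,-0.57,0.22],"delta_rot":[-0.35,0,0]},{"travel":[0.375,-0.6,0.225],"delta_rot":[-0.4,0,0]}]' -0.44 70
python3 -m jog '[{"travel":[0,0,0],"delta_rot":[-0.05,0,0]},{"travel":[0,0,0],"delta_rot":[-0.1,0,0]},{"travel":[0,0,0],"delta_rot":[-0.15,0,0]},{"travel":[0,0,0],"delta_rot":[-0.2,0,0]},{"travel":[0,0,0],"delta_rot":[-0.2,0,0]},{"travel":[0,0,0],"delta_rot":[-0.2,0,0]},{"travel":[0,0,0],"delta_rot":[-0.2,0,0]},{"travel":[0,0,0],"delta_rot":[-0.2,0,0]}]'
python3 - <<'E'
from h import *
w=optics.snapshot("wrist");o=get_obs();print(o['joint_pos'].round(2),o['position'].round(1),R.from_quat(np.roll(o['tcp_rot'],-1)).as_matrix().round(2).tolist())
print(w['pose'].round(2))
cv2.imwrite('pics/w2.png',w['img'])
for roi in[(0,0,512,384)]: 
  m=tinmask(w,roi);print(m.sum(),cv2.boundingRect(m),fit(w,m,[490,-6,.313]))
E
```

```text
time_s: 2.5
position: [451.6, -18.1, 162.8]
tcp_rot: [0.699, 0.109, 0.699, -0.109]
wrist_force: [0.5, -1.0, -0.5]
finger_gap: 0.721
time_s: 3.5
position: [452.0, -18.0, 163.0]
tcp_rot: [0.698, -0.11, 0.698, 0.11]
wrist_force: [0.2, 0.3, 0.0]
finger_gap: 0.719
[-0.04  0.16 -0.17  1.24 -0.   -0.35] [452. -18. 163.] [[-0.0, -0.31, 0.95], [-0.0, 0.95, 0.31], [-1.0, 0.0, -0.0]]
[[-3.1000e-01 -9.1000e-01 -2.8000e-01  3.7922e+02]
 [ 9.5000e-01 -3.0000e-01 -9.0000e-02 -4.0490e+01]
 [-0.0000e+00 -3.0000e-01  9.6000e-01  3.4418e+02]
 [ 0.0000e+00  0.0000e+00  0.0000e+00  1.0000e+00]]
7268 (233, 129, 50, 153) (array([ 4.91826139e+02, -4.77887624e+00,  2.91788620e-01]), np.float64(0.03556735235567354))
```

View pics/w2.png

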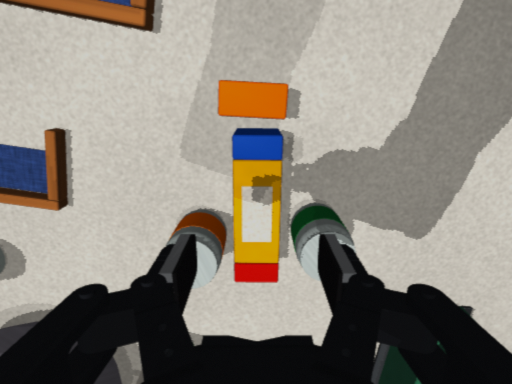

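The fingers are centred on the tin (both at column ~257), and the axis agrees. I'll descend and grip.

```bash
python3 -m jog '[{"travel":[0.12,0,0],"delta_rot":[0,0,0]},{"travel":[0.25,0,0],"delta_rot":[0,0,0]},{"travel":[0.38,0.01,0],"delta_rot":[0,0,0]},{"travel":[0.5,0.01,0],"delta_rot":[0,0,0]},{"travel":[0.63,0.01,0],"delta_rot":[0,0,0]},{"travel":[0.75,0.01,0],"delta_rot":[0,0,0]},{"travel":[0.87,0.01,0],"delta_rot":[0,0,0]},{"travel":[0.99,0.01,0],"delta_rot":[0,0,0]}]'
python3 -m jog '[{"travel":[0.12,0,0],"delta_rot":[0,0,0]},{"travel":[0.25,0,0],"delta_rot":[0,0,0]},{"travel":[0.38,0,0],"delta_rot":[0,0,0]},{"travel":[0.5,0,0],"delta_rot":[0,0,0]},{"travel":[0.63,0,0],"delta_rot":[0,0,0]},{"travel":[0.75,0,0],"delta_rot":[0,0,0]},{"travel":[0.8,0,0],"delta_rot":[0,0,0]},{"travel":[0.8,0,0],"delta_rot":[0,0,0]}]'
python3 -m jog '[{"travel":[0,0,0],"delta_rot":[0,0,0]},{"travel":[0,0,0],"delta_rot":[0,0,0]},{"travel":[0,0,0],"delta_rot":[0,0,0]},{"travel":[0,0,0],"delta_rot":[0,0,0]},{"travel":[0,0,0],"delta_rot":[0,0,0]},{"travel":[0,0,0],"delta_rot":[0,0,0]},{"travel":[0,0,0],"delta_rot":[0,0,0]},{"travel":[0,0,0],"delta_rot":[0,0,0]}]' 1 70
```

```text
time_s: 4.55
position: [451.8, -17.2, 83.2]
tcp_rot: [0.698, -0.111, 0.698, 0.111]
wrist_force: [-0.7, -0.4, 0.4]
finger_gap: 0.721
time_s: 5.55
position: [451.6, -17.2, 19.5]
tcp_rot: [0.698, -0.111, 0.699, 0.111]
wrist_force: [0.1, 1.0, -0.8]
finger_gap: 0.724
time_s: 6.55
position: [454.1, -17.1, 21.8]
tcp_rot: [0.7, -0.111, 0.697, 0.111]
wrist_force: [-0.7, 0.9, 6.9]
finger_gap: 0.003
```

The fingers shut completely, so I look before doing anything else.

Run:
```python
from h import *
w=optics.snapshot("wrist");b=optics.snapshot("side");a=optics.snapshot("scene")
c=lambda p,x,y,w,h,s:cv2.resize(p['img'][y:y+h,x:x+w],(w*s,h*s),interpolation=cv2.INTER_CUBIC)
cv2.imwrite('pics/d.png',np.hstack([cv2.resize(w['img'],(400,300)),c(b,210,165,100,75,4)]))
print(fit(w,tinmask(w,(0,0,512,384)),[490,-6,.3]))
```

```text
(array([ 4.91410001e+02, -4.62909135e+00,  3.05335040e-01]), np.float64(0.4352789453572793))
```

View pics/d.png

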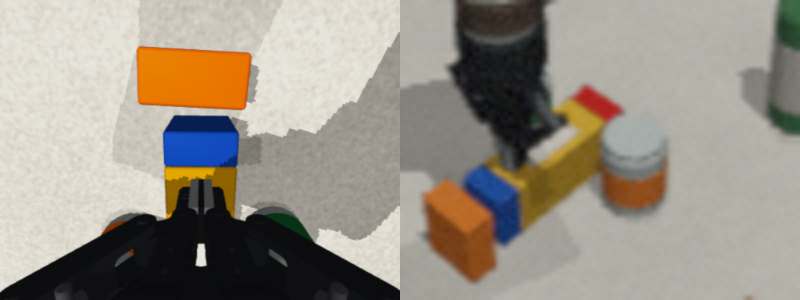

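Run:
```python
from h import *
w=optics.snapshot("wrist");b=optics.snapshot("side");o=get_obs()
print({k:np.round(v,3) for k,v in o.items()})
for z in(22,41,60,75):
  P=[o['position'][0],o['position'][1],z]; s=proj(b,P); v=proj(w,P)
  print(z,'side crop',((s-[210,165])*4+[400,0]).round(),'wrist view',(v/1.28).round())
print('cam - tcp z',w['pose'][2,3]-o['position'][2])
c=lambda p,x,y,w,h,s:cv2.resize(p['img'][y:y+h,x:x+w],(w*s,h*s),interpolation=cv2.INTER_CUBIC)
cv2.imwrite('pics/e.png',np.hstack([c(w,180,180,160,200,3)[:600,:400],c(b,222,180,50,50,8)]) if 0 else c(w,160,170,190,140,4))
```

```text
{'time_s': np.float64(6.8), 'joint_pos': array([-0.038,  0.305, -0.396,  0.865,  0.001, -0.352]), 'joint_vel': array([-0.   ,  0.002, -0.   , -0.   , -0.001,  0.002]), 'tau': array([-3.0300e-01, -3.1679e+01,  1.7921e+01, -1.4700e-01, -1.9600e-01,
        2.0000e-03]), 'position': array([454.062, -17.049,  21.767]), 'tcp_rot': array([ 0.7  , -0.111,  0.697,  0.111]), 'wrist_force': array([0.122, 1.357, 7.021]), 'torque': array([0.087, 0.101, 0.012]), 'finger_gap': np.float64(-0.001)}
22 side crop [514. 190.] wrist view [200. 170.]
41 side crop [513. 176.] wrist view [199. 180.]
60 side crop [511. 162.] wrist view [199. 192.]
75 side crop [510. 150.] wrist view [199. 204.]
cam - tcp z 180.7998540024566
```

View pics/e.png

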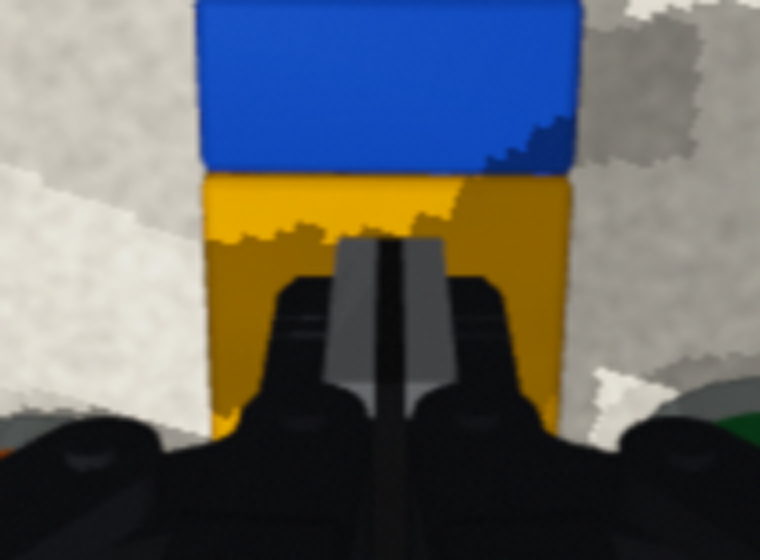

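The picture shows the shut fingertips resting on top of the tin. Three things agree that the real tips sit about 38 mm behind the reported TCP:
- **Contact:** the tips touched the 60 mm tin top at a reported z of 22.
- **Side view:** projecting the tips puts them at z of about 60.
- **Finger spacing:** the gap between the fingers in the first wrist picture gives the same offset.

From here I use true tip z = reported z + 38. I'll raise, reopen, descend lower and grip.

```bash
python3 -m jog '[{"travel":[-0.15,0,0],"delta_rot":[0,0,0]},{"travel":[-0.3,0,0],"delta_rot":[0,0,0]},{"travel":[-0.3,0,0],"delta_rot":[0,0,0]},{"travel":[-0.3,0,0],"delta_rot":[0,0,0]},{"travel":[-0.3,0,0],"delta_rot":[0,0,0]},{"travel":[-0.3,0,0],"delta_rot":[0,0,0]},{"travel":[-0.2,0,0],"delta_rot":[0,0,0]},{"travel":[-0.1,0,0],"delta_rot":[0,0,0]}]' -0.44 70
python3 - <<'E'
from h import *
w=optics.snapshot("wrist")
h=cv2.cvtColor(w['img'],cv2.COLOR_BGR2HSV);m=(h[...,0]>105)&(h[...,0]<130)&(h[...,1]>150);m[230:]=0
ys,xs=np.nonzero(m);print('blue px',xs.min(),xs.max(),ys.min(),ys.max())
print('blue far top edge at z60',at(w,(xs.min()+xs.max())/2,ys.min(),0).round(1))
for r in (np.percentile(ys,60),):
  r=int(r);x=np.nonzero(m[r])[0];print(r,x.min(),x.max(),at(w,x.min(),r,60).round(1),at(w,x.max(),r,60).round(1))
E
```

```text
time_s: 7.8
position: [451.5, -17.2, 27.1]
tcp_rot: [0.698, -0.111, 0.699, 0.111]
wrist_force: [-0.1, 0.3, 0.1]
finger_gap: 0.723
blue px 210 301 151 212
blue far top edge at z60 [415.4 -29.1   0. ]
188 211 301 [430.1 -47.9  60. ] [415.9  -4.1  60. ]
```

```bash
python3 -m jog '[{"travel":[0.08,0,0],"delta_rot":[0,0,0]},{"travel":[0.16,0,0],"delta_rot":[0,0,0]},{"travel":[0.24,0,0],"delta_rot":[0,0,0]},{"travel":[0.32,0,0],"delta_rot":[0,0,0]},{"travel":[0.4,0,0],"delta_rot":[0,0,0]},{"travel":[0.48,0,0],"delta_rot":[0,0,0]},{"travel":[0.56,0,0],"delta_rot":[0,0,0]},{"travel":[0.56,0,0],"delta_rot":[0,0,0]}]'
python3 -m jog '[{"travel":[0,0,0],"delta_rot":[0,0,0]},{"travel":[0,0,0],"delta_rot":[0,0,0]},{"travel":[0,0,0],"delta_rot":[0,0,0]},{"travel":[0,0,0],"delta_rot":[0,0,0]},{"travel":[0,0,0],"delta_rot":[0,0,0]},{"travel":[0,0,0],"delta_rot":[0,0,0]},{"travel":[0,0,0],"delta_rot":[0,0,0]},{"travel":[0,0,0],"delta_rot":[0,0,0]}]' 1 70
```

```text
time_s: 8.85
position: [451.2, -17.2, -17.6]
tcp_rot: [0.698, -0.111, 0.699, 0.111]
wrist_force: [0.4, 0.9, 0.3]
finger_gap: 0.718
time_s: 9.85
position: [452.1, -17.4, -16.7]
tcp_rot: [0.699, -0.111, 0.698, 0.11]
wrist_force: [-0.5, -1.7, 5.5]
finger_gap: 0.552
```

Gripped: the gap of 0.55 is 47 mm. Lifting and carrying it over towards the stamper.

```bash
python3 -m jog '[{"travel":[-0.2,0,0],"delta_rot":[0,0,0]},{"travel":[-0.4,0,0],"delta_rot":[0,0,0]},{"travel":[-0.6,0,0],"delta_rot":[0,0,0]},{"travel":[-0.8,0,0],"delta_rot":[0,0,0]},{"travel":[-1,0,0],"delta_rot":[0,0,0]},{"travel":[-1,0,0],"delta_rot":[0,0,0]},{"travel":[-1,0,0],"delta_rot":[0,0,0]},{"travel":[-1,0.05,0],"delta_rot":[0,0,0]}]'
python3 -m jog '[{"travel":[-0.2,0,0],"delta_rot":[0,0,0]},{"travel":[-0.3,0.1,0],"delta_rot":[0,0,0]},{"travel":[-0.3,0.25,0.1],"delta_rot":[0,0,0]},{"travel":[-0.3,0.4,0.15],"delta_rot":[0,0,0]},{"travel":[-0.3,0.55,0.2],"delta_rot":[0,0,0]},{"travel":[-0.3,0.7,0.3],"delta_rot":[0,0,0]},{"travel":[-0.3,0.85,0.35],"delta_rot":[0,0,0]},{"travel":[-0.3,1,0.4],"delta_rot":[0,0,0]}]'
python3 -m jog '[{"travel":[0,0.12,0.05],"delta_rot":[0,0,0]},{"travel":[0,0.25,0.1],"delta_rot":[0.01,0,0]},{"travel":[0,0.38,0.15],"delta_rot":[0.02,0,0]},{"travel":[0,0.5,0.2],"delta_rot":[0.03,0,0]},{"travel":[0,0.63,0.25],"delta_rot":[0.04,0,0]},{"travel":[0,0.75,0.3],"delta_rot":[0.04,0,0]},{"travel":[0,0.88,0.35],"delta_rot":[0.04,0,0]},{"travel":[0,1,0.36],"delta_rot":[0.04,0,0]}]'
python3 - <<'E'
from h import *
a=optics.snapshot("scene");b=optics.snapshot("side");o=get_obs()
print(o['joint_pos'].round(2))
c=lambda p,x,y,w,h,s:cv2.resize(p['img'][y:y+h,x:x+w],(w*s,h*s),interpolation=cv2.INTER_CUBIC)
np.savez('st.npz',a=a['img'],b=b['img'])
cv2.imwrite('pics/f.png',np.hstack([c(a,270,150,120,120,4)[:,:480],c(b,195,110,80,120,4)]))
E
```

```text
time_s: 10.85
position: [449.5, -13.3, 61.9]
tcp_rot: [0.698, -0.11, 0.699, 0.111]
wrist_force: [-0.2, -0.5, -3.6]
finger_gap: 0.551
time_s: 11.85
position: [456.2, 73.5, 86.9]
tcp_rot: [0.698, -0.111, 0.698, 0.111]
wrist_force: [0.4, 0.5, -3.4]
finger_gap: 0.553
time_s: 12.85
position: [459.0, 158.3, 87.0]
tcp_rot: [0.704, -0.067, 0.704, 0.067]
wrist_force: [-0.0, -0.3, -3.2]
finger_gap: 0.554
[ 0.33  0.29 -0.22  1.06  0.    0.14]
```

View pics/f.png

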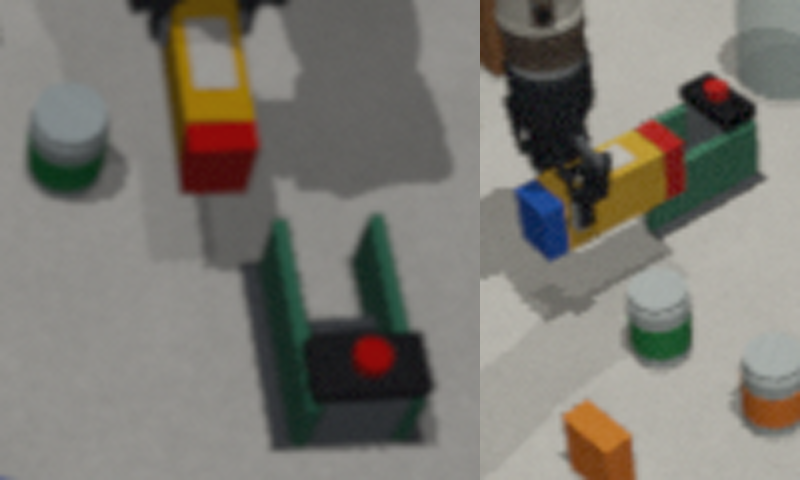

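The tin is in the gripper with the red end leading and the stamper is just ahead of it. At the scene crop's 4x scale the mouth wall tops are near (283,222) and (377,218). Next I fit the stamper pose numerically, and check the scene camera against the held tin.

```bash
cat > st.py <<'E'
from h import *
S=4
def hull(p,pts,sh,val,img):
    P=np.array([proj(p,q) for q in pts]);P=(P+.5)*S-.5
    cv2.fillConvexPoly(img,np.round(cv2.convexHull(P.astype(np.float32))*16).astype(np.int32),val,shift=4)
def box(q,x0,x1,y0,y1,z0,z1):
    c,s=np.cos(q[2]),np.sin(q[2]);return [[q[0]+c*a-s*b,q[1]+s*a+c*b,z] for a in(x0,x1) for b in(y0,y1) for z in(z0,z1)]
def greenmask(p,roi):
    I=cv2.resize(p['img'],None,fx=S,fy=S,interpolation=cv2.INTER_LINEAR).astype(int)
    B,G,Rr=I[...,0],I[...,1],I[...,2];m=((G-Rr>14)&(G-B>2)).astype(np.uint8)
    k=np.zeros_like(m);k[roi[1]*S:roi[3]*S,roi[0]*S:roi[2]*S]=1;return m*k
def fitst(p,x0,roi):
    g=greenmask(p,roi)
    def f(q):
        r=np.zeros_like(g)
        for y in(-41,29): hull(p,box(q,-85,65,y,y+12,0,70),0,1,r)
        d=np.zeros_like(g);hull(p,box(q,5,75,-48,48,0,112),0,1,d);d=1-d
        return 1-(r&g&d).sum()/((r|g)&d).sum()
    rs=[minimize(f,x0,method='Nelder-Mead',options=dict(initial_simplex=[x0]+[np.array(x0)+e for e in np.diag([k*10,k*10,.08])],xatol=.05,fatol=1e-5)) for k in(1,-1)]
    return [(r.x.round(3),round(r.fun,3)) for r in rs]
E
python3 - <<'E'
from st import *
a=optics.snapshot("scene");o=get_obs()
print('stamper',fitst(a,[649,281,.18],(325,198,385,265)))
P=o['position'];z=R.from_quat(np.roll(o['tcp_rot'],-1)).as_matrix()[:,2];print('tcp',P.round(1),'yaw',np.arctan2(z[1],z[0]).round(3))
c=P+41.3*z; t=np.arctan2(z[1],z[0]);zb=P[2]+17
# red end top edge + front face: predicted vs red-mask bbox/centroid
h=cv2.cvtColor(cv2.resize(a['img'],None,fx=4,fy=4),cv2.COLOR_BGR2HSV);m=(((h[...,0]<6)|(h[...,0]>174))&(h[...,1]>140)).astype(np.uint8);m[:,:300*4]=0;m[:,345*4:]=0;m[205*4:]=0;m[:160*4]=0
ys,xs=np.nonzero(m);print('red obs centroid',xs.mean()/4,ys.mean()/4)
r=np.zeros_like(m);import st
q=[c[0],c[1],t]
hull(a,box(q,56,80,-24,24,60+zb-0,60+zb),0,1,r);hull(a,box(q,80,80,-24,24,zb,zb+60),0,1,r);hull(a,box(q,56,80,-24,-24,zb,zb+60),0,1,r)
ys,xs=np.nonzero(r);p=np.array([xs.mean()/4,ys.mean()/4]);print('red pred',p, 'area',m.sum(),r.sum())
E
```

```text
stamper [(array([6.51520e+02, 2.79398e+02, 1.35000e-01]), np.float64(0.189)), (array([6.51467e+02, 2.78987e+02, 1.31000e-01]), np.float64(0.188))]
tcp [458.6 157.9  86.9] yaw 0.19
red obs centroid 325.01865088228726 188.96951083314718
red pred [325.33269295 189.03007016] area 4477 5986
```

Run:
```python
from st import *
a=optics.snapshot("scene")
I=cv2.resize(a['img'],None,fx=8,fy=8,interpolation=cv2.INTER_CUBIC)
for q,col in(([651.5,279.2,.133],(0,0,255)),([650,280.5,.17],(0,255,255))):
  for y in(-41,29):
    for (x0,x1) in((-85,65),):
      P=np.array([(proj(a,p)+.5)*8-.5 for p in [box(q,x0,x0,y,y,70,70)[0],box(q,x0,x0,y+12,y+12,70,70)[0],box(q,x1,x1,y+12,y+12,70,70)[0],box(q,x1,x1,y,y,70,70)[0]]])
      cv2.polylines(I,[P.round().astype(np.int32)],True,col,1)
    P=np.array([(proj(a,p)+.5)*8-.5 for p in [box(q,-85,-85,y,y,0,0)[0],box(q,65,65,y,y,0,0)[0]]]);cv2.polylines(I,[P.round().astype(np.int32)],False,col,1)
cv2.imwrite('pics/g.png',I[195*8:270*8,320*8:400*8])
```

View pics/g.png

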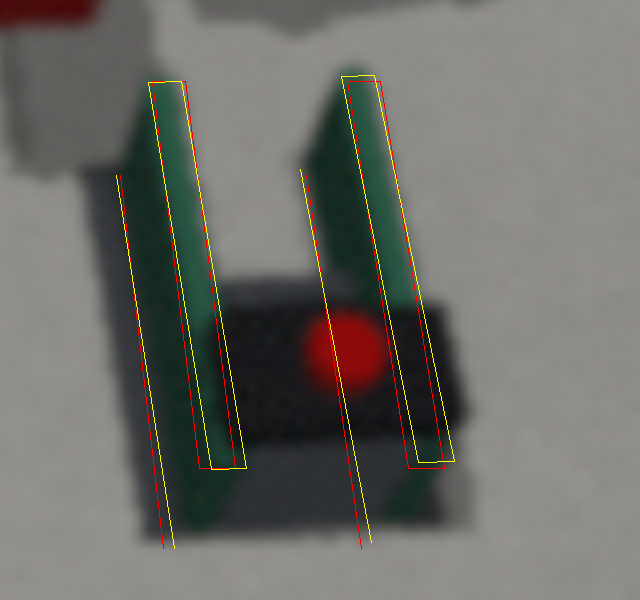

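The yellow outline (yaw 0.17) follows the wall tops best. It needs about 1 px up, so I take the stamper origin as (647.3, 279.3) with yaw 0.17. I'm going to the point in front of the mouth.

```bash
python3 -m jog '[{"travel":[0,0.1,-0.05],"delta_rot":[0,0,0]},{"travel":[0,0.25,-0.1],"delta_rot":[0,0,0]},{"travel":[0.1,0.4,-0.12],"delta_rot":[0,0,0]},{"travel":[0.15,0.55,-0.12],"delta_rot":[0,0,0]},{"travel":[0.2,0.7,-0.12],"delta_rot":[0,0,0]},{"travel":[0.25,0.85,-0.12],"delta_rot":[0,0,0]},{"travel":[0.3,0.95,-0.12],"delta_rot":[0.003,0,0]},{"travel":[0.35,1,-0.12],"delta_rot":[0.006,0,0]}]'
python3 -m jog '[{"travel":[0.1,0.05,0],"delta_rot":[0,0,0]},{"travel":[0.25,0.1,0],"delta_rot":[0,0,0]},{"travel":[0.4,0.1,0],"delta_rot":[0,0,0]},{"travel":[0.55,0.1,0],"delta_rot":[0,0,0]},{"travel":[0.7,0.1,0],"delta_rot":[0,0,0]},{"travel":[0.8,0.1,0],"delta_rot":[0,0,0]},{"travel":[0.88,0.1,0],"delta_rot":[0,0,0]},{"travel":[0.88,0.1,0],"delta_rot":[0,0,0]}]'
python3 - <<'E'
from st import *
a=optics.snapshot("scene");o=get_obs()
M=R.from_quat(np.roll(o['tcp_rot'],-1)).as_matrix();z=M[:,2];P=o['position'];q=[647.3,279.3,.17]
print(P.round(1),'yaw',np.arctan2(z[1],z[0]),'tilt',M[2].round(4)); d=P[:2]-q[:2];c,s=np.cos(.17),np.sin(.17)
print('stamper frame',(c*d[0]+s*d[1]).round(1),(-s*d[0]+c*d[1]).round(1))
I=cv2.resize(a['img'],None,fx=6,fy=6,interpolation=cv2.INTER_CUBIC)
cv2.imwrite('pics/i.png',I[170*6:270*6,295*6:395*6])
E
```

```text
time_s: 14.05
position: [434.4, 234.9, 58.7]
tcp_rot: [0.705, -0.06, 0.705, 0.06]
wrist_force: [-0.5, 0.7, -3.4]
finger_gap: 0.555
time_s: 15.05
position: [432.8, 242.0, -11.8]
tcp_rot: [0.704, -0.06, 0.705, 0.06]
wrist_force: [-0.1, 0.1, -3.6]
finger_gap: 0.555
[433.1 242.2 -11.4] yaw 0.16959393026118708 tilt [-1.e+00 -1.e-04 -1.e-04]
stamper frame -217.3 -0.4
```

View pics/i.png

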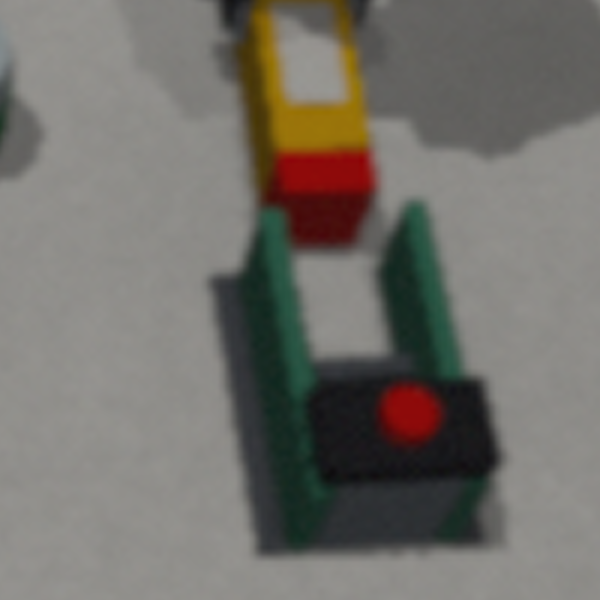

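Run:
```python
from st import *
a=optics.snapshot("scene");o=get_obs();P=o['position']
q=[P[0]+41.3*.9856,P[1]+41.3*.169,.17]
v=lambda q,x,y,z:(((proj(a,box(q,x,x,y,y,z,z)[0])+.5)-[295,170])*6).round()
print('tin front top',v(q,80,-24,65.5),v(q,80,24,65.5),'red back top',v(q,56,-24,65.5),v(q,56,24,65.5),'front bottom',v(q,80,-24,5),v(q,80,24,5))
s=[647.3,279.3,.17]
print('mouth inner top',v(s,-85,-29,70),v(s,-85,29,70),'mouth outer',v(s,-85,-41,70),v(s,-85,41,70),'base in',v(s,-85,-29,0),v(s,-85,29,0),'end in top',v(s,65,-29,70),v(s,65,29,70))
```

```text
tin front top [288. 191.] [387. 188.] red back top [281. 149.] [379. 146.] front bottom [267. 252.] [361. 249.]
mouth inner top [284. 206.] [404. 202.] mouth outer [259. 207.] [429. 201.] base in [259. 276.] [373. 272.] end in top [332. 495.] [461. 491.]
```

Run:
```python
from st import *
a=optics.snapshot("scene");w=optics.snapshot("wrist")
I=cv2.resize(a['img'],None,fx=4,fy=4,interpolation=cv2.INTER_LINEAR);h=cv2.cvtColor(I,cv2.COLOR_BGR2HSV)
m=(h[...,1]>120)&((h[...,0]<34)|(h[...,0]>172))
m[:,:325*4]=0;m[:,365*4:]=0
f=lambda x:round((x/4-295)*6)
for r in range(176,212,2):
  x=np.nonzero(m[r*4])[0]; print((r-170)*6,f(x.min()) if len(x) else 0,f(x.max()) if len(x) else 0,end=' | ')
h=cv2.cvtColor(w['img'],cv2.COLOR_BGR2HSV);m=(h[...,0]>105)&(h[...,0]<130)&(h[...,1]>120);m[250:]=0
print()
for r in range(100,250,8):
  x=np.nonzero(m[r])[0]
  if len(x)>20: print(r,x.min(),x.max(),at(w,x.min(),r,65).round(1),at(w,x.max(),r,65).round(1))
cv2.imwrite('pics/j.png',np.hstack([w['img'][100:384,130:390],cv2.resize(optics.snapshot("side")['img'][100:185,180:280],(400,340),interpolation=cv2.INTER_CUBIC)[:284]]))
```

```text
36 246 352 | 48 238 356 | 60 238 358 | 72 240 360 | 84 244 362 | 96 246 364 | 108 249 366 | 120 250 366 | 132 252 368 | 144 254 369 | 156 255 370 | 168 256 374 | 180 260 375 | 192 261 372 | 204 274 368 | 216 288 363 | 228 290 358 | 240 294 351 | 
164 218 276 [384.  220.8  65. ] [380.5 241.1  65. ]
172 212 303 [387.3 219.1  65. ] [381.8 251.2  65. ]
180 207 308 [390.6 217.7  65. ] [384.4 253.6  65. ]
188 203 313 [393.8 216.6  65. ] [387. 256.  65.]
196 198 318 [397.2 215.2  65. ] [389.7 258.5  65. ]
204 195 322 [400.5 214.4  65. ] [392.5 260.7  65. ]
212 195 321 [403.6 214.8  65. ] [395.7 261.1  65. ]
220 196 320 [406.8 215.5  65. ] [398.9 261.4  65. ]
228 196 320 [410.1 215.9  65. ] [402.1 262.2  65. ]
236 196 319 [413.4 216.2  65. ] [405.4 262.6  65. ]
244 196 319 [416.8 216.6  65. ] [408.7 263.4  65. ]
```

View pics/j.png

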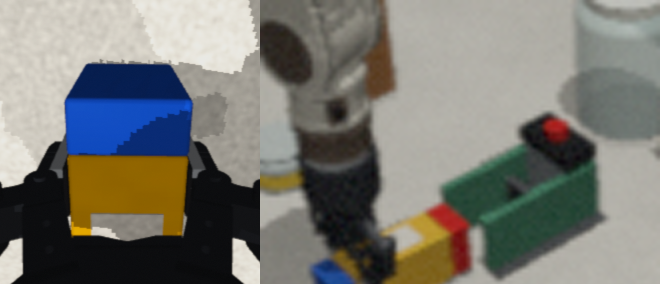

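The wrist view shows the tin straight in the jaws. Compared in the same scene image, though, the tin's right edge (375,183) lies about 13 px (6-7 mm) too far left of the channel centre. The slopes agree. I'll shift 7 mm in tool y, lower, and check again.

```bash
python3 -m jog '[{"travel":[0.01,0.03,0],"delta_rot":[0,0,0]},{"travel":[0.02,0.06,0],"delta_rot":[0,0,0]},{"travel":[0.03,0.0875,0],"delta_rot":[0,0,0]},{"travel":[0.04,0.0875,0],"delta_rot":[0,0,0]},{"travel":[0.05,0.0875,0],"delta_rot":[0,0,0]},{"travel":[0.05,0.0875,0],"delta_rot":[0,0,0]},{"travel":[0.05,0.0875,0],"delta_rot":[0,0,0]},{"travel":[0.05,0.0875,0],"delta_rot":[0,0,0]}]'
cat > ed.py <<'E'
from st import *
a=optics.snapshot("scene");o=get_obs()
I=cv2.resize(a['img'],None,fx=4,fy=4,interpolation=cv2.INTER_LINEAR);h=cv2.cvtColor(I,cv2.COLOR_BGR2HSV).astype(int);I=I.astype(int)
m=(h[...,1]>120)&((h[...,0]<34)|(h[...,0]>172));m[:,:325*4]=0;m[:,365*4:]=0
top=m&(h[...,2]>150); g=(I[...,1]-I[...,2]>12)
f=lambda x:round((x/4-295)*6)
def runs(v):
    x=np.nonzero(v)[0]
    if not len(x): return []
    s=np.split(x,np.nonzero(np.diff(x)>4)[0]+1);return [(f(k[0]),f(k[-1])) for k in s if len(k)>6]
for r in range(184,232,4): print((r-170)*6,'tin',runs(m[r*4]),'bright',runs(top[r*4]),'green',runs(g[r*4,325*4:380*4]) and [(p+180,q+180) for p,q in runs(g[r*4,325*4:380*4])])
E
python3 ed.py
```

```text
time_s: 16.3
position: [432.0, 249.1, -15.3]
tcp_rot: [0.705, -0.06, 0.705, 0.06]
wrist_force: [0.1, -0.5, -3.9]
finger_gap: 0.553
84 tin [(255, 292), (360, 374)] bright [] green []
108 tin [(260, 378)] bright [(318, 364)] green []
132 tin [(262, 380)] bright [(297, 372)] green []
156 tin [(267, 381)] bright [] green []
180 tin [(270, 387)] bright [] green []
204 tin [(278, 381)] bright [] green [(-1364, -1346)]
228 tin [(290, 370)] bright [] green [(-1512, -1486), (-1371, -1338)]
252 tin [] bright [] green [(-1516, -1480), (-1380, -1332)]
276 tin [] bright [] green [(-1527, -1476), (-1386, -1328)]
300 tin [] bright [] green [(-1527, -1472), (-1382, -1322)]
324 tin [] bright [] green [(-1521, -1467), (-1376, -1316)]
348 tin [] bright [] green [(-1516, -1461), (-1368, -1311)]
```

```bash
cat > ln.py <<'E'
from st import *
from scipy.ndimage import gaussian_filter1d
a=optics.snapshot("scene");o=get_obs();I=a['img'].astype(float)
gr=I[...,1]-I[...,2]           # green-ness
rb=I[...,2]-I[...,0]           # red/yellow-ness
def edge(ch,r,lo,hi,sign):
    v=gaussian_filter1d(ch[r,lo:hi+1],.7);d=np.diff(v)*sign;k=int(np.argmax(d))
    if 0<k<len(d)-1: k=k+.5*(d[k-1]-d[k+1])/(d[k-1]-2*d[k]+d[k+1])
    return lo+k+.5
def line(pts,z):
    W=np.array([at(a,u,r,z) for u,r in pts]);p=np.polyfit(W[:,0],W[:,1],1);return np.arctan(p[0]),np.polyval(p,560.),np.abs(np.polyval(p,W[:,0])-W[:,1]).max()
L=[(edge(gr,r,338,350,-1),r) for r in range(208,228)]
Rr=[(edge(gr,r,362,376,-1),r) for r in range(206,226)]
T=[(edge(rb,r,350,366,-1),r) for r in range(184,199)]
zt=o['position'][2]+17+60
for n,p,z in(('left inner',L,70),('right outer',Rr,70),('tin +y top',T,zt)): print(n,[np.round(x,3) for x in line(p,z)])
E
python3 ln.py
```

```text
left inner [np.float64(0.162), np.float64(234.403), np.float64(1.185)]
right outer [np.float64(0.192), np.float64(303.366), np.float64(0.425)]
tin +y top [np.float64(0.102), np.float64(288.464), np.float64(0.39)]
```

```bash
python3 -m jog '[{"travel":[0,-0.03,0],"delta_rot":[-0.005,0,0]},{"travel":[0,-0.05,0],"delta_rot":[-0.008,0,0]},{"travel":[0,-0.075,0],"delta_rot":[-0.011,0,0]},{"travel":[0,-0.075,0],"delta_rot":[-0.011,0,0]},{"travel":[0,-0.075,0],"delta_rot":[-0.011,0,0]},{"travel":[0,-0.075,0],"delta_rot":[-0.011,0,0]},{"travel":[0,-0.075,0],"delta_rot":[-0.011,0,0]},{"travel":[0,-0.075,0],"delta_rot":[-0.011,0,0]}]'
cat >> ln.py <<'E'
for r0,r1 in((176,190),(190,199),(176,199)):
    T=[(edge(rb,r,346,366,-1),r) for r in range(r0,r1)];print(r0,r1,[np.round(x,3) for x in line(T,zt)])
# tin -y bottom/side left edge (z=zt bottom) 
T=[(edge(rb,r,330,345,1),r) for r in range(180,200)];print('left edge (bottom z)',[np.round(x,3) for x in line(T,zt-60)])
E
python3 ln.py
```

```text
time_s: 17.4
position: [433.0, 243.2, -15.4]
tcp_rot: [0.703, -0.072, 0.703, 0.072]
wrist_force: [-0.8, -0.5, -4.0]
finger_gap: 0.556
left inner [np.float64(0.162), np.float64(234.424), np.float64(1.087)]
right outer [np.float64(0.193), np.float64(303.335), np.float64(0.333)]
tin +y top [np.float64(0.141), np.float64(287.372), np.float64(0.685)]
176 190 [np.float64(0.174), np.float64(289.606), np.float64(0.521)]
190 199 [np.float64(0.166), np.float64(288.262), np.float64(0.394)]
176 199 [np.float64(0.155), np.float64(288.012), np.float64(0.855)]
left edge (bottom z) [np.float64(0.208), np.float64(260.41), np.float64(0.943)]
```

The tin and channel now agree within about 2 mm and in direction. Inserting.

```bash
python3 -m jog '[{"travel":[0,-0.003,0.12],"delta_rot":[0,0,0]},{"travel":[0,-0.006,0.25],"delta_rot":[0,0,0]},{"travel":[0,-0.01,0.37],"delta_rot":[0,0,0]},{"travel":[0,-0.012,0.5],"delta_rot":[0,0,0]},{"travel":[0,-0.015,0.62],"delta_rot":[0,0,0]},{"travel":[0,-0.018,0.75],"delta_rot":[0,0,0]},{"travel":[0,-0.02,0.85],"delta_rot":[0,0,0]},{"travel":[0,-0.02,0.9],"delta_rot":[0,0,0]}]'
```

```text
time_s: 18.45
position: [504.4, 256.3, -15.5]
tcp_rot: [0.703, -0.072, 0.703, 0.072]
wrist_force: [-1.0, -0.9, -3.1]
finger_gap: 0.554
```

```bash
python3 -m jog '[{"travel":[0,0,0.04],"delta_rot":[0,0,0]},{"travel":[0,0,0.08],"delta_rot":[0,0,0]},{"travel":[0,-0.003,0.12],"delta_rot":[0,0,0]},{"travel":[0,-0.004,0.16],"delta_rot":[0,0,0]},{"travel":[0,-0.005,0.2],"delta_rot":[0,0,0]},{"travel":[0,-0.006,0.23],"delta_rot":[0,0,0]},{"travel":[0,-0.006,0.25],"delta_rot":[0,0,0]},{"travel":[0,-0.006,0.25],"delta_rot":[0,0,0]}]'
```

```text
time_s: 19.45
position: [522.3, 259.6, -15.6]
tcp_rot: [0.703, -0.072, 0.704, 0.072]
wrist_force: [-6.3, -0.2, -0.6]
finger_gap: 0.553
```

```bash
python3 -m jog '[{"travel":[0,0,0.02],"delta_rot":[0,0,0]},{"travel":[0,0,0.04],"delta_rot":[0,0,0]},{"travel":[0,0,0.05],"delta_rot":[0,0,0]},{"travel":[0,0,0.06],"delta_rot":[0,0,0]},{"travel":[0,0,0.07],"delta_rot":[0,0,0]},{"travel":[0,0,0.08],"delta_rot":[0,0,0]},{"travel":[0,0,0.08],"delta_rot":[0,0,0]},{"travel":[0,0,0.08],"delta_rot":[0,0,0]}]'
```

```text
time_s: 20.45
position: [526.8, 260.4, -15.8]
tcp_rot: [0.702, -0.073, 0.705, 0.072]
wrist_force: [-10.2, -2.0, 1.1]
finger_gap: 0.553
```

```bash
python3 -m jog '[{"travel":[0,0,0.02],"delta_rot":[0,0,0]},{"travel":[0,0,0.04],"delta_rot":[0,0,0]},{"travel":[0,0,0.05],"delta_rot":[0,0,0]},{"travel":[0,0,0.06],"delta_rot":[0,0,0]},{"travel":[0,0,0.06],"delta_rot":[0,0,0]},{"travel":[0,0,0.06],"delta_rot":[0,0,0]},{"travel":[0,0,0.06],"delta_rot":[0,0,0]},{"travel":[0,0,0.06],"delta_rot":[0,0,0]}]'
python3 - <<'E'
from h import *
o=get_obs();print(o['wrist_force'].round(1),o['position'].round(1))
E
```

```text
time_s: 21.45
position: [526.6, 260.2, -16.0]
tcp_rot: [0.698, -0.073, 0.708, 0.072]
wrist_force: [-21.2, -4.4, 9.5]
finger_gap: 0.554
[-21.2  -4.4   9.5] [526.6 260.2 -16. ]
```

The tin is at the hard stop: 21 N with no further advance, so the red end is stamped. I'll withdraw, set it down and regrip at the red half.

```bash
python3 -m jog '[{"travel":[0,0,-0.1],"delta_rot":[0,0,0]},{"travel":[0,0,-0.25],"delta_rot":[0,0,0]},{"travel":[0,0.003,-0.4],"delta_rot":[0,0,0]},{"travel":[0,0.005,-0.55],"delta_rot":[0,0,0]},{"travel":[0,0.01,-0.7],"delta_rot":[0,0,0]},{"travel":[0,0.015,-0.85],"delta_rot":[0,0,0]},{"travel":[0.01,0.02,-1],"delta_rot":[0,0,0]},{"travel":[0.015,0.02,-1],"delta_rot":[0,0,0]}]'
python3 -m jog '[{"travel":[0,0,0],"delta_rot":[0,0,0]},{"travel":[0,0,0],"delta_rot":[0,0,0]},{"travel":[0,0,0],"delta_rot":[0,0,0]},{"travel":[0,0,0],"delta_rot":[0,0,0]},{"travel":[0,0,0],"delta_rot":[0,0,0]},{"travel":[0,0,0],"delta_rot":[0,0,0]},{"travel":[0,0,0.05],"delta_rot":[0,0,0]},{"travel":[0,0,0.1],"delta_rot":[0,0,0]}]' -0.5
python3 -m jog '[{"travel":[0,0,0.15],"delta_rot":[0,0,0]},{"travel":[0,0,0.3],"delta_rot":[0,0,0]},{"travel":[0,0,0.45],"delta_rot":[0,0,0]},{"travel":[0,0,0.6],"delta_rot":[0,0,0]},{"travel":[0,0,0.75],"delta_rot":[0,0,0]},{"travel":[0,0,0.88],"delta_rot":[0,0,0]},{"travel":[0,0,0.88],"delta_rot":[0,0,0]},{"travel":[0,0,0.88],"delta_rot":[0,0,0]}]'
python3 - <<'E'
from h import *
w=optics.snapshot("wrist")
h=cv2.cvtColor(w['img'],cv2.COLOR_BGR2HSV);m=(h[...,1]>120)&(h[...,2]>60)&(((h[...,0]>105)&(h[...,0]<130))|((h[...,0]>17)&(h[...,0]<34)))
for r in range(20,260,16):
  x=np.nonzero(m[r])[0]
  if len(x)>20: print(r,x.min(),x.max(),h[r,int(x.mean()),0],at(w,(x.min()+x.max())/2,r,60).round(1))
o=get_obs();print(o['position'],o['wrist_force'])
E
```

```text
time_s: 22.45
position: [454.5, 247.1, -16.5]
tcp_rot: [0.703, -0.072, 0.704, 0.072]
wrist_force: [-1.2, 0.0, -2.7]
finger_gap: 0.551
time_s: 23.45
position: [464.0, 249.2, -16.5]
tcp_rot: [0.704, -0.072, 0.703, 0.072]
wrist_force: [0.3, -0.2, -0.2]
finger_gap: 0.753
time_s: 24.45
position: [532.1, 263.2, -16.8]
tcp_rot: [0.703, -0.072, 0.704, 0.072]
wrist_force: [-0.1, 0.2, 0.5]
finger_gap: 0.752
20 182 334 110 [436.  244.5  60. ]
36 184 331 21 [440.4 245.3  60. ]
52 184 332 22 [444.9 246.4  60. ]
68 185 330 22 [449.6 247.2  60. ]
84 186 329 22 [454.3 248.2  60. ]
100 186 328 22 [459.3 249.   60. ]
116 187 326 22 [464.4 249.9  60. ]
132 188 325 19 [469.6 251.   60. ]
148 189 324 19 [475.  252.1  60. ]
164 190 323 19 [480.5 253.3  60. ]
180 191 321 19 [486.3 254.3  60. ]
196 192 320 19 [492.2 255.5  60. ]
212 192 319 18 [498.4 256.6  60. ]
228 193 318 20 [504.7 257.9  60. ]
244 193 316 18 [511.4 258.9  60. ]
[531.96860682 263.09591244 -16.72857932] [ 0.66584446  0.24832595 -0.65784657]
```

```bash
Z='{"travel":[0,0,0],"delta_rot":[0,0,0]}'; python3 -m jog '[{"travel":[0,0,0],"delta_rot":[0,0,0]},{"travel":[0,0,0],"delta_rot":[0,0,0]},{"travel":[0,0,0],"delta_rot":[0,0,0]},{"travel":[0,0,0],"delta_rot":[0,0,0]},{"travel":[0,0,0],"delta_rot":[0,0,0]},{"travel":[0,0,0],"delta_rot":[0,0,0]},{"travel":[0,0,0],"delta_rot":[0,0,0]},{"travel":[0,0,0],"delta_rot":[0,0,0]}]' 1 70
python3 -m jog '[{"travel":[-0.15,0,0],"delta_rot":[0,0,0]},{"travel":[-0.35,0,0],"delta_rot":[0,0,0]},{"travel":[-0.55,0,0],"delta_rot":[0,0,0]},{"travel":[-0.75,0,0],"delta_rot":[0,0,0]},{"travel":[-0.9,0,-0.05],"delta_rot":[0,0,0]},{"travel":[-1,0,-0.1],"delta_rot":[0,0,0]},{"travel":[-1,0,-0.2],"delta_rot":[0,0,0]},{"travel":[-1,0,-0.3],"delta_rot":[0,0,0]}]'
```

```text
time_s: 25.5
position: [532.5, 263.3, -16.3]
tcp_rot: [0.703, -0.072, 0.703, 0.072]
wrist_force: [-2.4, -1.1, 5.1]
finger_gap: 0.556
time_s: 26.5
position: [507.8, 258.0, 62.8]
tcp_rot: [0.703, -0.072, 0.704, 0.072]
wrist_force: [-1.1, 0.1, -4.0]
finger_gap: 0.55
```

```bash
python3 -m jog '[{"travel":[-0.1,0,-0.12],"delta_rot":[0,0,0]},{"travel":[-0.2,0,-0.25],"delta_rot":[-0.03,0,0]},{"travel":[-0.25,0,-0.4],"delta_rot":[-0.08,0,0]},{"travel":[-0.25,0,-0.55],"delta_rot":[-0.13,0,0]},{"travel":[-0.25,0,-0.7],"delta_rot":[-0.18,0,0]},{"travel":[-0.25,0,-0.85],"delta_rot":[-0.23,0,0]},{"travel":[-0.25,0,-0.95],"delta_rot":[-0.28,0,0]},{"travel":[-0.25,0,-0.99],"delta_rot":[-0.33,0,0]}]'
python3 -m jog '[{"travel":[0,0,0],"delta_rot":[-0.05,0,0]},{"travel":[0,0,0],"delta_rot":[-0.1,0,0]},{"travel":[0,0,0],"delta_rot":[-0.15,0,0]},{"travel":[0,0,0],"delta_rot":[-0.2,0,0]},{"travel":[0,0,0],"delta_rot":[-0.25,0,0]},{"travel":[0,0,0],"delta_rot":[-0.3,0,0]},{"travel":[0,0,0],"delta_rot":[-0.35,0,0]},{"travel":[0,0,0],"delta_rot":[-0.4,0,0]}]'
python3 -m jog '[{"travel":[0.1,0,0],"delta_rot":[-0.05,0,0]},{"travel":[0.2,0,0],"delta_rot":[-0.1,0,0]},{"travel":[0.3,0,0],"delta_rot":[-0.15,0,0]},{"travel":[0.4,0,0],"delta_rot":[-0.2,0,0]},{"travel":[0.5,0,0],"delta_rot":[-0.24,0,0]},{"travel":[0.5,0,0],"delta_rot":[-0.265,0,0]},{"travel":[0.5,0,0],"delta_rot":[-0.265,0,0]},{"travel":[0.5,0,0],"delta_rot":[-0.265,0,0]}]'
python3 - <<'E'
from h import *
o=get_obs();M=R.from_quat(np.roll(o['tcp_rot'],-1)).as_matrix();print(o['position'].round(1),M.round(3).tolist(),np.arctan2(-M[1,2],-M[0,2]),o['joint_pos'].round(2))
E
```

```text
time_s: 27.5
position: [430.3, 242.1, 83.7]
tcp_rot: [0.574, -0.413, 0.574, 0.413]
wrist_force: [-0.6, -0.0, -3.5]
finger_gap: 0.552
time_s: 28.5
position: [430.6, 242.2, 83.6]
tcp_rot: [0.222, -0.671, 0.222, 0.672]
wrist_force: [0.2, 0.1, -3.7]
finger_gap: 0.553
time_s: 29.5
position: [431.3, 242.4, 43.7]
tcp_rot: [0.066, 0.704, 0.066, -0.704]
wrist_force: [0.4, 0.4, -2.8]
finger_gap: 0.556
[431.3 242.4  43.7] [[0.0, 0.186, -0.982], [0.0, -0.982, -0.186], [-1.0, -0.0, -0.0]] 0.18745557461589604 [ 0.51  0.35 -0.26  0.96  0.   -2.82]
```

```bash
python3 -m jog '[{"travel":[0.12,-0.01,0],"delta_rot":[-0.004,0,0]},{"travel":[0.25,-0.01,0],"delta_rot":[-0.004,0,0]},{"travel":[0.38,-0.01,0],"delta_rot":[-0.004,0,0]},{"travel":[0.5,-0.01,0],"delta_rot":[-0.004,0,0]},{"travel":[0.62,-0.01,0],"delta_rot":[-0.004,0,0]},{"travel":[0.7,-0.01,0],"delta_rot":[-0.004,0,0]},{"travel":[0.74,-0.01,0],"delta_rot":[-0.004,0,0]},{"travel":[0.74,-0.01,0],"delta_rot":[-0.004,0,0]}]'
python3 - <<'E'
exec(open('ln.py').read().split("T=[(edge")[0])
zt=o['position'][2]+76.3
h=cv2.cvtColor(a['img'],cv2.COLOR_BGR2HSV)
sat=h[...,1].astype(float)
T=[(edge(sat,r,348,366,-1),r) for r in range(174,200)]
print([(round(u,1),r) for u,r in T])
print([np.round(x,3) for x in line(T[:12],zt)],[np.round(x,3) for x in line(T[-9:],zt)],[np.round(x,3) for x in line(T,zt)],o['position'])
E
```

```text
time_s: 30.5
position: [431.5, 243.3, -15.7]
tcp_rot: [0.071, 0.704, 0.071, -0.703]
wrist_force: [0.2, -0.1, -2.9]
finger_gap: 0.552
[(np.float64(353.8), 174), (np.float64(353.9), 175), (np.float64(354.0), 176), (np.float64(354.4), 177), (np.float64(354.7), 178), (np.float64(354.9), 179), (np.float64(355.2), 180), (np.float64(355.3), 181), (np.float64(355.5), 182), (np.float64(355.8), 183), (np.float64(356.0), 184), (np.float64(356.1), 185), (np.float64(356.2), 186), (np.float64(356.4), 187), (np.float64(356.6), 188), (np.float64(356.7), 189), (np.float64(356.7), 190), (np.float64(356.9), 191), (np.float64(357.0), 192), (np.float64(357.2), 193), (np.float64(357.8), 194), (np.float64(357.7), 195), (np.float64(357.8), 196), (np.float64(358.0), 197), (np.float64(358.3), 198), (np.float64(358.4), 199)]
[np.float64(0.196), np.float64(292.722), np.float64(0.633)] [np.float64(0.168), np.float64(289.261), np.float64(0.985)] [np.float64(0.157), np.float64(289.091), np.float64(1.055)] [431.61004959 243.3355734  -15.57921541]
```

```bash
python3 -m jog '[{"travel":[0,0.012,-0.12],"delta_rot":[0,0,0]},{"travel":[0,0.014,-0.25],"delta_rot":[0,0,0]},{"travel":[0,0.016,-0.37],"delta_rot":[0,0,0]},{"travel":[0,0.018,-0.5],"delta_rot":[0,0,0]},{"travel":[0,0.02,-0.62],"delta_rot":[0,0,0]},{"travel":[0,0.023,-0.75],"delta_rot":[0,0,0]},{"travel":[0,0.026,-0.85],"delta_rot":[0,0,0]},{"travel":[0,0.028,-0.95],"delta_rot":[0,0,0]}]'
python3 -m jog '[{"travel":[0,0,-0.04],"delta_rot":[0,0,0]},{"travel":[0,0,-0.08],"delta_rot":[0,0,0]},{"travel":[0,0.003,-0.12],"delta_rot":[0,0,0]},{"travel":[0,0.004,-0.16],"delta_rot":[0,0,0]},{"travel":[0,0.005,-0.2],"delta_rot":[0,0,0]},{"travel":[0,0.006,-0.23],"delta_rot":[0,0,0]},{"travel":[0,0.006,-0.25],"delta_rot":[0,0,0]},{"travel":[0,0.006,-0.25],"delta_rot":[0,0,0]}]'
```

```text
time_s: 31.55
position: [506.7, 256.2, -15.9]
tcp_rot: [-0.071, -0.703, -0.071, 0.704]
wrist_force: [-0.3, 0.1, -3.9]
finger_gap: 0.557
time_s: 32.55
position: [524.9, 259.5, -16.0]
tcp_rot: [-0.071, -0.703, -0.071, 0.704]
wrist_force: [-6.3, -0.3, -0.5]
finger_gap: 0.556
```

```bash
python3 -m jog '[{"travel":[0,0,-0.02],"delta_rot":[0,0,0]},{"travel":[0,0,-0.04],"delta_rot":[0,0,0]},{"travel":[0,0,-0.06],"delta_rot":[0,0,0]},{"travel":[0,0,-0.08],"delta_rot":[0,0,0]},{"travel":[0,0,-0.1],"delta_rot":[0,0,0]},{"travel":[0,0,-0.12],"delta_rot":[0,0,0]},{"travel":[0,0,-0.14],"delta_rot":[0,0,0]},{"travel":[0,0,-0.14],"delta_rot":[0,0,0]}]'
```

```text
time_s: 33.55
position: [529.6, 260.4, -15.9]
tcp_rot: [-0.072, -0.699, -0.071, 0.708]
wrist_force: [-22.0, -3.8, 10.3]
finger_gap: 0.556
```

The blue end is also at the hard stop (22 N, no advance). I'll back out, lift and set off for the corner.

```bash
python3 -m jog '[{"travel":[0,0,0.2],"delta_rot":[0,0,0]},{"travel":[0,0,0.4],"delta_rot":[0,0,0]},{"travel":[-0.1,0,0.5],"delta_rot":[0,0,0]},{"travel":[-0.3,0,0.6],"delta_rot":[0,0,0]},{"travel":[-0.5,0,0.7],"delta_rot":[0,0,0]},{"travel":[-0.7,0,0.8],"delta_rot":[0,0,0]},{"travel":[-0.85,0,0.9],"delta_rot":[0,0,0]},{"travel":[-1,0,1],"delta_rot":[0,0,0]}]'
python3 -m jog '[{"travel":[-0.15,0,0.1],"delta_rot":[0,0,0]},{"travel":[-0.25,0.1,0.2],"delta_rot":[0,0,0]},{"travel":[-0.35,0.25,0.25],"delta_rot":[0.03,0,0]},{"travel":[-0.35,0.4,0.3],"delta_rot":[0.06,0,0]},{"travel":[-0.35,0.55,0.3],"delta_rot":[0.1,0,0]},{"travel":[-0.35,0.7,0.3],"delta_rot":[0.14,0,0]},{"travel":[-0.35,0.85,0.3],"delta_rot":[0.18,0,0]},{"travel":[-0.35,1,0.3],"delta_rot":[0.22,0,0]}]'
python3 - <<'E'
from h import *
a=optics.snapshot("scene");o=get_obs();M=R.from_quat(np.roll(o['tcp_rot'],-1)).as_matrix();print(o['position'].round(1),M.round(3).tolist(),o['joint_pos'].round(2))
for n in('mustard_jar','oil_bottle','pickle_jar','bean_can','soup_can'):
  for r in optics.outline_of(n,a)[:2]:
    b=r['bbox'];print(n,round(r['confidence'],2),[int(k) for k in b],at(a,(b[0]+b[2])/2,b[3],0).round())
d=np.array([500,-150,0])-o['position'];print('to (500,-150): tool',(M.T@d/80).round(2))
E
```

```text
time_s: 34.55
position: [458.1, 245.8, 65.2]
tcp_rot: [0.071, 0.704, 0.071, -0.703]
wrist_force: [0.6, 0.6, -3.8]
finger_gap: 0.55
time_s: 35.55
position: [450.6, 161.8, 92.2]
tcp_rot: [0.173, -0.685, 0.173, 0.686]
wrist_force: [0.1, -0.5, -4.5]
finger_gap: 0.555
[450.7 160.3  92.2] [[-0.0, -0.478, -0.878], [-0.002, -0.878, 0.478], [-1.0, 0.002, -0.001]] [ 0.34  0.27 -0.23  1.07 -0.   -2.3 ]
mustard_jar 0.93 [103, 138, 131, 172] [ 503. -475.    0.]
mustard_jar 0.72 [220, 215, 248, 262] [758. -49.   0.]
oil_bottle 0.62 [222, 214, 245, 262] [760. -50.   0.]
pickle_jar 0.97 [128, 204, 158, 233] [ 707. -329.    0.]
pickle_jar 0.43 [236, 180, 252, 209] [584. -47.   0.]
bean_can 0.9 [231, 180, 251, 209] [587. -56.   0.]
soup_can 0.7 [273, 171, 296, 200] [537.  73.   0.]
to (500,-150): tool [ 1.16  3.11 -2.4 ]
```

```bash
python3 -m jog '[{"travel":[0,0.12,-0.1],"delta_rot":[0,0,0]},{"travel":[0,0.25,-0.2],"delta_rot":[0,0,0]},{"travel":[0,0.37,-0.3],"delta_rot":[0,0,0]},{"travel":[0,0.5,-0.4],"delta_rot":[0,0,0]},{"travel":[0,0.62,-0.5],"delta_rot":[0,0,0]},{"travel":[0,0.75,-0.6],"delta_rot":[0,0,0]},{"travel":[0,0.87,-0.7],"delta_rot":[0,0,0]},{"travel":[0,1,-0.8],"delta_rot":[0,0,0]}]'
python3 -m jog '[{"travel":[0,0.12,-0.1],"delta_rot":[0,0,0]},{"travel":[0,0.25,-0.2],"delta_rot":[0,0,0]},{"travel":[0,0.37,-0.3],"delta_rot":[0,0,0]},{"travel":[0,0.5,-0.4],"delta_rot":[0,0,0]},{"travel":[0,0.62,-0.5],"delta_rot":[0,0,0]},{"travel":[0,0.75,-0.6],"delta_rot":[0,0,0]},{"travel":[0,0.87,-0.7],"delta_rot":[0,0,0]},{"travel":[0,1,-0.8],"delta_rot":[0,0,0]}]'
python3 -m jog '[{"travel":[0,0.12,-0.1],"delta_rot":[0.03,0,0]},{"travel":[0,0.25,-0.2],"delta_rot":[0.07,0,0]},{"travel":[0,0.37,-0.3],"delta_rot":[0.11,0,0]},{"travel":[0,0.5,-0.4],"delta_rot":[0.15,0,0]},{"travel":[0,0.62,-0.5],"delta_rot":[0.19,0,0]},{"travel":[0,0.75,-0.6],"delta_rot":[0.23,0,0]},{"travel":[0,0.87,-0.7],"delta_rot":[0.26,0,0]},{"travel":[0,0.95,-0.8],"delta_rot":[0.29,0,0]}]'
python3 - <<'E'
from h import *
w=optics.snapshot("wrist");o=get_obs();M=R.from_quat(np.roll(o['tcp_rot'],-1)).as_matrix();print(o['position'].round(1),M.round(3).tolist(),np.arctan2(M[1,2],M[0,2])-np.pi/2)
print(w['pose'].round(2).tolist())
cv2.imwrite('pics/k.png',w['img']);np.save('k.npy',w['img'])
for P in((565,-228,0),(565,-228,20),(592,-385,0)): print(P,proj(w,P).round())
E
```

```text
time_s: 36.85
position: [470.0, 61.2, 92.2]
tcp_rot: [-0.172, 0.686, -0.172, -0.686]
wrist_force: [0.2, -0.0, -3.6]
finger_gap: 0.555
time_s: 37.85
position: [488.8, -39.5, 92.2]
tcp_rot: [-0.172, 0.686, -0.171, -0.686]
wrist_force: [-0.1, 0.7, -3.4]
finger_gap: 0.558
time_s: 38.85
position: [509.3, -136.8, 92.1]
tcp_rot: [0.457, -0.54, 0.457, 0.54]
wrist_force: [-0.5, -0.9, -3.4]
finger_gap: 0.553
[ 510.1 -138.    92.2] [[0.001, -0.987, -0.163], [-0.001, -0.163, 0.987], [-1.0, -0.001, -0.001]] 0.16335442212321238
[[-0.99, 0.16, 0.05, 521.23], [-0.17, -0.94, -0.29, -210.71], [0.0, -0.3, 0.96, 273.3], [0.0, 0.0, 0.0, 1.0]]
(565, -228, 0) [209.  63.]
(565, -228, 20) [205.  60.]
(592, -385, 0) [ 197. -189.]
```

View pics/k.png

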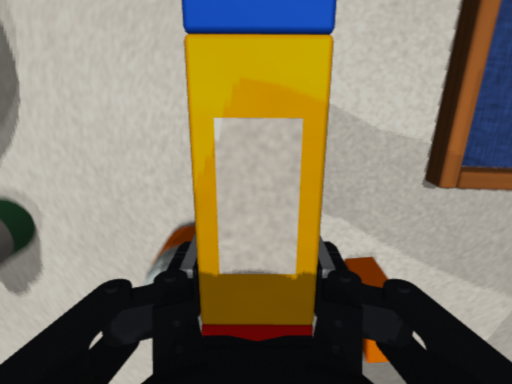

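The wrist view shows the tin straight in the jaws. The larger corner is at the right edge (480,120), and the small one is hidden under the tin. I've used all 12 views, so from here I measure numerically. I'll step aside so the small corner shows, and fit its mat edges.

```bash
python3 -m jog '[{"travel":[0,0.08,-0.08],"delta_rot":[0,0,0]},{"travel":[0,0.16,-0.16],"delta_rot":[0,0,0]},{"travel":[0,0.25,-0.26],"delta_rot":[0,0,0]},{"travel":[0,0.35,-0.36],"delta_rot":[0,0,0]},{"travel":[0,0.45,-0.46],"delta_rot":[0,0,0]},{"travel":[0,0.55,-0.56],"delta_rot":[0,0,0]},{"travel":[0,0.62,-0.66],"delta_rot":[0,0,0]},{"travel":[0,0.62,-0.66],"delta_rot":[0,0,0]}]'
python3 - <<'E'
from h import *
w=optics.snapshot("wrist");o=get_obs();print(o['position'].round(1))
for P in((565,-228,0),(577,-213,20),(592,-385,0),(486,-241,20)): print(P,proj(w,P).round())
h=cv2.cvtColor(w['img'],cv2.COLOR_BGR2HSV).astype(int);H,S,V=h[...,0],h[...,1],h[...,2]
def cls(r,c):
    if 100<H[r,c]<130 and S[r,c]>70: return 'B'
    if H[r,c]<17 and S[r,c]>90: return 'w' if V[r,c]<110 else 'W'
    if 17<=H[r,c]<34 and S[r,c]>120: return 'Y'
    return '.' 
for r in range(0,230,6): print('%3d '%r,''.join(cls(r,c) for c in range(60,400,3)))
E
```

```text
time_s: 39.9
position: [469.1, -197.0, 92.3]
tcp_rot: [-0.456, 0.54, -0.456, -0.54]
wrist_force: [-0.1, 0.6, -3.8]
finger_gap: 0.553
[ 469.3 -196.6   92.2]
(565, -228, 0) [156. 127.]
(577, -213, 20) [133. 144.]
(592, -385, 0) [134. -94.]
(486, -241, 20) [245. 130.]
  0  ......................WWWWWww.BBBBBBBBBBBBBBBBBBBBBBBBBBBBBBBBBBBBBBBBBBBBBBBBBBBBBBBBBBBBBB......................
  6  ......................WWWWWwwwBBBBBBBBBBBBBBBBBBBBBBBBBBBBBBBBBBBBBBBBBBBBBBBBBBBBBBBBBBBBBB......................
 12  ......................WWWWWwwwBBBBBBBBBBBBBBBBBBBBBBBBBBBBBBBBBBBBBBBBBBBBBBBBBBBBBBBBBBBBBB.....................w
 18  .......................WWWWwwwBBBBBBBBBBBBBBBBBBBBBBBBBBBBBBBBBBBBBBBBBBBBBBBBBBBBBBBBBBBBBB.....................w
 24  .......................WWWWWwwBBBBBBBBBBBBBBBBBBBBBBBBBBBBBBBBBBBBBBBBBBBBBBBBBBBBBBBBBBBBBB.....................w
 30  .......................WWWWWww.BBBBBBBBBBBBBBBBBBBBBBBBBBBBBBBBBBBBBBBBBBBBBBBBBBBBBBBBBBBB.....................ww
 36  .......................WWWWWww.BBBBBBBBBBBYYYYYYYYYYYYYYYYYYYYYYYYYYYYYYYYYYYYYYYYYYYYYYYYY..................
[... 3145 characters left out ...]
...............................YYYYYYYY...........................YYYYYYYY................wwwwWWWWWB
204  .............................................YYYYYYYY...........................YYYYYYYY................wwwWWWWWwB
210  .............................................YYYYYYYY...........................YYYYYYY................wwwwWWWWWBB
216  .............................................YYYYYYYY...........................YYYYYYY................wwwwWWWWWBB
222  .............................................YYYYYYYY...........................YYYYYYY................wwwWWWWWWww
228  ..............................................YYYYYYY...........................YYYYYYY................wwwWWWWWwWw
```

Run:
```python
from h import *
w=optics.snapshot("wrist");o=get_obs()
I=w['img'].astype(float);br=I[...,0]-I[...,2];V=I.max(2)
np.set_printoptions(linewidth=200)
print('row60 br',br[60,120:165].astype(int),'\nV',V[60,120:165].astype(int))
print('col174 br',br[108:150,174].astype(int),'\nV',V[108:150,174].astype(int))
def sub(v,lo,sign):
    d=np.diff(v)*sign;k=int(np.argmax(d));f=0
    if 0<k<len(d)-1:
        q=d[k-1]-2*d[k]+d[k+1]; f=.5*(d[k-1]-d[k+1])/q if q else 0
    return lo+k+.5+f
base=np.array([at(w,sub(br[r,140:166],140,1),r,0) for r in range(4,116,2)])
out=np.array([at(w,sub(-br[r,115:140],115,1),r,20) for r in range(4,116,2)])
intop=np.array([at(w,sub(-V[r,136:158],136,1),r,20) for r in range(4,116,2)])
for n,a in(('base in z0',base),('top in z20',intop),('top out z20',out)):
    p=np.polyfit(a[:,1],a[:,0],1);s=np.abs(np.polyval(p,a[:,1])-a[:,0]).max();print(n,'slope',-p[0].round(4),'x at y=-228',np.polyval(p,-228).round(2),'res',s.round(2))
sb=np.array([at(w,c,sub(br[112:136,c],112,-1),0) for c in range(165,182)])
so=np.array([at(w,c,sub(-br[132:152,c],132,-1),20) for c in range(150,182)])
si=np.array([at(w,c,sub(br[112:136,c],112,-1),20) for c in range(165,182)])
for n,a in(('short base z0',sb),('(as z20)',si),('short outer z20',so)):
    p=np.polyfit(a[:,0],a[:,1],1);print(n,'slope',p[0].round(4),'y at x=565',np.polyval(p,565).round(2),a[:,:2].mean(0).round(1))
# tin in jaws at z top
print('tcp',o['position'].round(2))
for r in(60,90,110,160,200):
    s=cv2.cvtColor(w['img'],cv2.COLOR_BGR2HSV)[r].astype(int);x=[c for c in range(150,345) if 17<=s[c,0]<34 and s[c,1]>120];m=at(w,(x[0]+x[-1])/2,r,o['position'][2]+76.3);print(r,x[0],x[-1],m.round(2))
```

```text
row60 br [ -15  -15  -16  -15  -15  -15  -15  -15  -15  -15  -17  -41 -102 -127 -128 -127 -125 -125 -124 -123 -124 -124 -125 -123 -114  -94  -62  -36  -32  -30  -30  -30  -21   10   38   59   63   68   73
   73   70   68   72   72   70] 
V [201 205 209 211 213 215 217 215 211 206 201 183 167 174 175 174 172 170 169 168 169 169 172 169 156 128  84  49  43  42  42  42  47  79 107  99 100 107 115 116 111 108 114 113 110]
col174 br [  71   70   69   67   68   74   76   76   75   69   68   68   65   63   47  -30  -61  -92 -120 -127 -127 -126 -122 -120 -117 -114 -112 -109 -109 -109  -81  -31  -14  -13  -14  -15  -15  -15  -16
  -15  -15  -16] 
V [113 111 109 105 107 117 120 121 118 109 108 107 104 102  98  80  88 125 162 173 173 171 167 163 159 155 152 148 148 148 122 110 146 167 214 219 218 215 214 213 214 215]
base in z0 slope 0.1533 x at y=-228 563.19 res 6.18
top in z20 slope 0.1663 x at y=-228 561.69 res 0.15
top out z20 slope 0.1653 x at y=-228 572.92 res 0.13
short base z0 slope 0.1693 y at x=565 -231.08 [ 550.5 -233.5]
(as z20) slope 0.1693 y at x=565 -232.92 [ 545.4 -236.2]
short outer z20 slope 0.1608 y at x=565 -219.96 [ 550.5 -222.3]
tcp [ 469.47 -196.29   92.22]
60 185 331 [ 482.75 -280.56  168.52]
90 187 329 [ 481.2  -271.54  168.52]
110 189 328 [ 479.95 -265.27  168.52]
160 192 324 [ 477.21 -248.39  168.52]
200 194 321 [ 474.86 -233.62  168.52]
```

Measured: inner corner about (562.6, -231.8), fence yaw 0.166. The tin axis in the jaws is at yaw 0.168, and its middle is 38 mm from the TCP. I go down with about 6 mm clearance to both rails, then push gently home.

```bash
python3 -m jog '[{"travel":[0,-0.09,-0.12],"delta_rot":[0,0,0]},{"travel":[0,-0.18,-0.25],"delta_rot":[0,0,0]},{"travel":[0.1,-0.27,-0.37],"delta_rot":[0,0,0]},{"travel":[0.2,-0.36,-0.5],"delta_rot":[0,0,0]},{"travel":[0.3,-0.45,-0.62],"delta_rot":[0,0,0]},{"travel":[0.4,-0.54,-0.75],"delta_rot":[0,0,0]},{"travel":[0.5,-0.63,-0.87],"delta_rot":[0,0,0]},{"travel":[0.5,-0.71,-1],"delta_rot":[0,0,0]}]'
python3 -m jog '[{"travel":[0,0,-0.1],"delta_rot":[0,0,0]},{"travel":[0,0,-0.226],"delta_rot":[0,0,0]},{"travel":[0.1,0,-0.226],"delta_rot":[0,0,0]},{"travel":[0.2,0,-0.226],"delta_rot":[0,0,0]},{"travel":[0.3,0,-0.226],"delta_rot":[0,0,0]},{"travel":[0.4,0,-0.226],"delta_rot":[0,0,0]},{"travel":[0.4,0,-0.226],"delta_rot":[0,0,0]},{"travel":[0.4,0,-0.226],"delta_rot":[0,0,0]}]'
cat > fe.py <<'E'
from h import *
w=optics.snapshot("wrist");o=get_obs();P=o['position'];M=R.from_quat(np.roll(o['tcp_rot'],-1)).as_matrix();print(P.round(2),'yaw',np.arctan2(M[1,2],M[0,2])-np.pi/2,o['wrist_force'].round(1))
h=cv2.cvtColor(w['img'],cv2.COLOR_BGR2HSV).astype(int);H,S,V=h[...,0],h[...,1],h[...,2]
def cls(r,c):
    if 100<H[r,c]<130 and S[r,c]>70: return 'B'
    if (H[r,c]<17) and S[r,c]>90: return 'w' if V[r,c]<110 else 'W'
    if 17<=H[r,c]<34 and S[r,c]>120: return 'Y'
    return '.' 
for r in range(20,250,10): print('%3d '%r,''.join(cls(r,c) for c in range(60,400,3)))
cf=np.array([562.6,-231.8]);y=.166;d=P[:2]-cf
c=d-38*np.array([np.sin(y),-np.cos(y)])*1  # centre = tcp -38*y_f
print('tin centre in corner frame (target -24,-80):',(np.array([[np.cos(y),np.sin(y)],[-np.sin(y),np.cos(y)]])@(d)-[0.9,38]).round(1))
E
python3 fe.py
```

```text
time_s: 41.0
position: [538.6, -265.7, 51.1]
tcp_rot: [0.456, -0.54, 0.456, 0.541]
wrist_force: [0.2, 0.3, -3.4]
finger_gap: 0.555
time_s: 42.0
position: [542.0, -283.3, 20.3]
tcp_rot: [-0.456, 0.541, -0.456, -0.541]
wrist_force: [-0.1, -0.6, -3.1]
finger_gap: 0.553
[ 542.22 -283.43   20.54] yaw 0.16976902327377275 [ 0.5  0.2 -3.1]
 20  .........................................BBBBBBBBBBBBBBBBBBBBBBBBBBBBBBBBBBBBBBBBBBBBBBBBBBB......................
 30  ..........................................BBBBBBBBBBBBBBBBBBBBBBBBBBBBBBBBBBBBBBBBBBBBBBBBB.......................
 40  ..........................................YYYYYYYYYYYYYYYYYYYYYYYYYYYYYYYYYYYYYYYYYYYYYYYYY.......................
 50  ..........................................YYYYYYYYYYYYYYYYYYYYYYYYYYYYYYYYYYYYYYYYYYYYYYYYY.......................
 60  ..........................................YYYYYYYYYYYYYYYYYYYYYYYYYYYYYYYYYYYYYYYYYYYYYYYYY.......................
 70  ..........................................YYYYYYYYYYYYYYYYYYYYYYYYYYYYYYYYYYYYYYYYYYYYYYYYY.......................
 80  .........................................
[... 1352 characters left out ...]
.......YYYYYYYY..........................
200  .............................................YYYYYYYY...........................YYYYYYYY..........................
210  .............................................YYYYYYYY...........................YYYYYYY...........................
220  .............................................YYYYYYYY...........................YYYYYYY...........................
230  ..............................................YYYYYYY...........................YYYYYYY...........................
240  ..............................................YYYYYYY..........................YYYYYYYY...........................
tin centre in corner frame (target -24,-80): [-29.5 -85.6]
```

```bash
python3 -m jog '[{"travel":[0.08,0,0],"delta_rot":[0,0,0]},{"travel":[0.16,0,0],"delta_rot":[0,0,0]},{"travel":[0.24,0,0],"delta_rot":[0,0,0]},{"travel":[0.32,0,0],"delta_rot":[0,0,0]},{"travel":[0.4,0,0],"delta_rot":[0,0,0]},{"travel":[0.44,0,0],"delta_rot":[0,0,0]},{"travel":[0.455,0,0],"delta_rot":[0,0,0]},{"travel":[0.455,0,0],"delta_rot":[0,0,0]}]'
python3 -m jog '[{"travel":[0,-0.01,0],"delta_rot":[0,0,0]},{"travel":[0,-0.02,0],"delta_rot":[0,0,0]},{"travel":[0,-0.03,0],"delta_rot":[0,0,0]},{"travel":[0,-0.04,0],"delta_rot":[0,0,0]},{"travel":[0,-0.05,0],"delta_rot":[0,0,0]},{"travel":[0,-0.06,0],"delta_rot":[0,0,0]},{"travel":[0,-0.065,0],"delta_rot":[0,0,0]},{"travel":[0,-0.065,0],"delta_rot":[0,0,0]}]'
```

```text
time_s: 43.05
position: [542.1, -283.5, -16.0]
tcp_rot: [-0.456, 0.541, -0.456, -0.54]
wrist_force: [-0.7, -0.7, -3.2]
finger_gap: 0.554
time_s: 44.05
position: [546.9, -282.5, -16.2]
tcp_rot: [0.456, -0.54, 0.456, 0.541]
wrist_force: [-0.2, 0.2, -2.2]
finger_gap: 0.548
```

```bash
python3 -m jog '[{"travel":[0,-0.01,0],"delta_rot":[0,0,0]},{"travel":[0,-0.02,0],"delta_rot":[0,0,0]},{"travel":[0,-0.03,0],"delta_rot":[0,0,0]},{"travel":[0,-0.04,0],"delta_rot":[0,0,0]},{"travel":[0,-0.05,0],"delta_rot":[0,0,0]},{"travel":[0,-0.05,0],"delta_rot":[0,0,0]},{"travel":[0,-0.05,0],"delta_rot":[0,0,0]},{"travel":[0,-0.05,0],"delta_rot":[0,0,0]}]'
```

```text
time_s: 45.05
position: [546.9, -282.4, -16.1]
tcp_rot: [0.454, -0.539, 0.458, 0.542]
wrist_force: [-10.0, -0.2, 4.6]
finger_gap: 0.554
```

The long rail is reached: 10 N with no motion. Now the short rail.

```bash
python3 -m jog '[{"travel":[0,0.02,0.015],"delta_rot":[0,0,0]},{"travel":[0,0.02,0.03],"delta_rot":[0,0,0]},{"travel":[0,0.02,0.045],"delta_rot":[0,0,0]},{"travel":[0,0.02,0.06],"delta_rot":[0,0,0]},{"travel":[0,0.02,0.075],"delta_rot":[0,0,0]},{"travel":[0,0.02,0.085],"delta_rot":[0,0,0]},{"travel":[0,0.02,0.085],"delta_rot":[0,0,0]},{"travel":[0,0.02,0.085],"delta_rot":[0,0,0]}]'
python3 - <<'E'
from h import *
o=get_obs();M=R.from_quat(np.roll(o['tcp_rot'],-1)).as_matrix();print(o['position'].round(2),o['wrist_force'].round(1),o['torque'].round(2),'yaw',np.arctan2(M[1,2],M[0,2])-np.pi/2,M[2].round(3))
E
```

```text
time_s: 46.05
position: [546.3, -278.3, -16.1]
tcp_rot: [-0.454, 0.54, -0.458, -0.54]
wrist_force: [-5.8, -6.7, -0.6]
finger_gap: 0.552
[ 546.35 -278.31  -16.07] [-5.8 -6.7 -0.6] [-1.33  1.3  -0.09] yaw 0.16744115365635848 [-1.     0.004 -0.004]
```

```bash
python3 -m jog '[{"travel":[0,0,0.01],"delta_rot":[0,0,0]},{"travel":[0,0,0.02],"delta_rot":[0,0,0]},{"travel":[0,0,0.03],"delta_rot":[0,0,0]},{"travel":[0,0,0.04],"delta_rot":[0,0,0]},{"travel":[0,0,0.04],"delta_rot":[0,0,0]},{"travel":[0,0,0.04],"delta_rot":[0,0,0]},{"travel":[0,0,0.04],"delta_rot":[0,0,0]},{"travel":[0,0,0.04],"delta_rot":[0,0,0]}]'
python3 - <<'E'
from h import *
o=get_obs();M=R.from_quat(np.roll(o['tcp_rot'],-1)).as_matrix();print(o['position'].round(2),o['wrist_force'].round(1),'yaw',np.arctan2(M[1,2],M[0,2])-np.pi/2)
E
```

```text
time_s: 47.05
position: [546.3, -278.1, -15.8]
tcp_rot: [-0.453, 0.542, -0.46, -0.538]
wrist_force: [-5.7, -12.9, -2.7]
finger_gap: 0.549
[ 546.35 -278.12  -15.81] [ -5.7 -12.9  -2.7] yaw 0.16668684079733498
```

Both rails are touched. I'll relax the push, open a little and rise straight up.

```bash
python3 -m jog '[{"travel":[0,0.01,-0.02],"delta_rot":[0,0,0]},{"travel":[0.005,0.02,-0.04],"delta_rot":[0,0,0]},{"travel":[0.008,0.022,-0.055],"delta_rot":[0,0,0]},{"travel":[0.008,0.022,-0.055],"delta_rot":[0,0,0]},{"travel":[0.008,0.022,-0.055],"delta_rot":[0,0,0]},{"travel":[0.008,0.022,-0.055],"delta_rot":[0,0,0]},{"travel":[0.008,0.022,-0.055],"delta_rot":[0,0,0]},{"travel":[0.008,0.022,-0.055],"delta_rot":[0,0,0]}]'
python3 -m jog '[{"travel":[0,0,0],"delta_rot":[0,0,0]},{"travel":[0,0,0],"delta_rot":[0,0,0]},{"travel":[0,0,0],"delta_rot":[0,0,0]},{"travel":[0,0,0],"delta_rot":[0,0,0]},{"travel":[0,0,0],"delta_rot":[0,0,0]},{"travel":[0,0,0],"delta_rot":[0,0,0]},{"travel":[0,0,0],"delta_rot":[0,0,0]},{"travel":[0,0,0],"delta_rot":[0,0,0]}]' -0.45
python3 -m jog '[{"travel":[-0.12,0,0],"delta_rot":[0,0,0]},{"travel":[-0.25,0,0],"delta_rot":[0,0,0]},{"travel":[-0.38,0,0],"delta_rot":[0,0,0]},{"travel":[-0.5,0,0],"delta_rot":[0,0,0]},{"travel":[-0.62,0,0],"delta_rot":[0,0,0]},{"travel":[-0.75,0,0],"delta_rot":[0,0,0]},{"travel":[-0.88,0,0],"delta_rot":[0,0,0]},{"travel":[-1,0,0],"delta_rot":[0,0,0]}]'
python3 -m jog '[{"travel":[-0.12,0.05,0],"delta_rot":[0,0,0]},{"travel":[-0.25,0.1,0],"delta_rot":[0,0,0]},{"travel":[-0.38,0.2,0],"delta_rot":[0,0,0]},{"travel":[-0.5,0.3,0],"delta_rot":[0,0,0]},{"travel":[-0.62,0.4,0],"delta_rot":[0,0,0]},{"travel":[-0.75,0.5,0],"delta_rot":[0,0,0]},{"travel":[-0.88,0.6,0],"delta_rot":[0,0,0]},{"travel":[-1,0.7,0],"delta_rot":[0,0,0]}]'
python3 - <<'E'
from h import *
w=optics.snapshot("wrist");o=get_obs();print(o['position'].round(1))
m=tinmask(w,(0,0,512,300));print(cv2.boundingRect(m))
q,l=fit(w,m,[552,-315,.166+np.pi/2]);print('tin',q.round(3),l)
y=.166;d=q[:2]-[562.6,-231.8];print('corner frame',(np.array([[np.cos(y),np.sin(y)],[-np.sin(y),np.cos(y)]])@d).round(1),'yaw',q[2]-np.pi/2)
h=cv2.cvtColor(w['img'],cv2.COLOR_BGR2HSV).astype(int);H,S,V=h[...,0],h[...,1],h[...,2]
def cls(r,c):
    if 100<H[r,c]<130 and S[r,c]>70: return 'B'
    if (H[r,c]<17 or H[r,c]>172) and S[r,c]>90: return 'w' if V[r,c]<110 else 'W'
    if 17<=H[r,c]<34 and S[r,c]>120: return 'Y'
    return '.' 
for r in range(0,260,8): print('%3d '%r,''.join(cls(r,c) for c in range(60,360,2)))
E
```

```text
time_s: 48.05
position: [546.4, -278.1, -16.2]
tcp_rot: [-0.455, 0.541, -0.457, -0.54]
wrist_force: [-4.6, -4.8, 2.1]
finger_gap: 0.551
time_s: 49.05
position: [546.7, -276.8, -16.8]
tcp_rot: [0.456, -0.541, 0.456, 0.541]
wrist_force: [-0.9, 0.6, 1.0]
finger_gap: 0.728
time_s: 50.05
position: [546.7, -276.9, 63.9]
tcp_rot: [-0.456, 0.541, -0.456, -0.54]
wrist_force: [-0.1, -0.4, -0.3]
finger_gap: 0.725
time_s: 51.05
position: [491.0, -286.4, 143.9]
tcp_rot: [-0.456, 0.541, -0.456, -0.54]
wrist_force: [-0.9, 0.3, 0.1]
finger_gap: 0.727
[ 490.7 -287.   145.4]
(160, 37, 69, 185)
tin [ 550.704 -314.275    1.719] 0.021545064377682444
corner frame [-25.4 -79.4] yaw 0.14804484627788783
  0  ...................................................................................................................YYYYYYYYYYYYYYYYYYYYYYY............
  8  ........................................................................................................................YYYYYYYYYYYYY.................
 16  ...............................................................................................
[... 4035 characters left out ...]
............................................................................
232  .....................................................................................................................................................w
240  ....................................................................................................................................................ww
248  ....................................................................................................................................................ww
256  .....................................................................................................................................................w
```

```bash
cat > tl.py <<'E'
from h import *
w=optics.snapshot("wrist");o=get_obs();print(o['position'].round(1))
I=w['img'].astype(float);yb=I[...,2]-I[...,0];y=.166;Rm=np.array([[np.cos(y),np.sin(y)],[-np.sin(y),np.cos(y)]])
def sub(v,lo,s):
    d=np.diff(v)*s;k=int(np.argmax(d));q=d[k-1]-2*d[k]+d[k+1] if 0<k<len(d)-1 else 0;return lo+k+.5+(.5*(d[k-1]-d[k+1])/q if q else 0)
rows=list(range(78,99))+list(range(176,192))
for n,lo,hi,s in(('rail side',150,182,1),('open side',208,240,-1)):
    W=np.array([(at(w,sub(yb[r,lo:hi],lo,s),r,60)[:2]-[562.6,-231.8])@Rm.T for r in rows])
    p=np.polyfit(W[:,1],W[:,0],1);print(n,'x at y=-80',np.polyval(p,-80).round(2),'slope(rad vs fence)',-p[0].round(4),np.abs(np.polyval(p,W[:,1])-W[:,0]).max().round(2))
E
python3 tl.py
```

```text
[ 491.4 -286.9  144.8]
rail side x at y=-80 -1.18 slope(rad vs fence) -0.002 0.11
open side x at y=-80 -50.24 slope(rad vs fence) 0.0075 4.11
```

Run:
```python
exec(open('tl.py').read())
red=I[...,2]-I[...,1]
print('red row profile col 200',red[196:232,200].astype(int))
E_=[(at(w,c,sub(I[...,1][196:226,c]-0*I[...,2][196:226,c],196,1),60)[:2]-[562.6,-231.8])@Rm.T for c in range(176,214,3)]
print(np.round(E_,1).tolist())
a=optics.snapshot("scene");b=optics.snapshot("side")
old=cv2.resize(cv2.imread('pics/a.png'),(512,384),interpolation=cv2.INTER_AREA);ob=cv2.resize(cv2.imread('pics/b.png'),(512,384),interpolation=cv2.INTER_AREA)
def shift(o,n,x0,y0,x1,y1):
    t=o[y0:y1,x0:x1];s=n[y0-6:y1+6,x0-6:x1+6];r=cv2.matchTemplate(s,t,cv2.TM_CCOEFF_NORMED);_,v,_,l=cv2.minMaxLoc(r);return (l[0]-6,l[1]-6,round(v,3))
for n,bx in dict(soup=(277,170,300,200),bean=(231,180,252,210),carton=(244,141,256,164),pickle=(129,202,159,234),mustard=(102,137,132,173),bottle=(220,212,247,263),tuna=(413,175,441,200)).items(): print(n,'scene',shift(old,a['img'],*bx))
for n,bx in dict(bean=(260,192,276,218),carton=(213,210,231,233),soup=(231,177,248,196),pickle=(327,226,352,256)).items(): print(n,'side',shift(ob,b['img'],*bx))
```

```text
[ 491.6 -286.7  144. ]
rail side x at y=-80 -1.29 slope(rad vs fence) -0.002 0.13
open side x at y=-80 -48.93 slope(rad vs fence) -0.0 5.15
red row profile col 200 [ 52  59  88 171 199 206 206 206 206 206 207 206 207 206 205 206 205 204
 206 206 205 207 207 207 200 145  38   7   4   4   4   3   3   4   4   4]
[[-2.9, -1.0], [-5.7, -1.0], [-8.6, -1.0], [-11.4, -0.9], [-14.3, -0.9], [-17.1, -0.9], [-20.0, -0.9], [-22.9, -0.9], [-25.7, -0.9], [-28.6, -0.9], [-31.4, -0.9], [-34.3, -0.9], [-37.1, -0.9]]
soup scene (0, 0, 0.903)
bean scene (0, 0, 0.961)
carton scene (0, 0, 0.628)
pickle scene (0, 0, 0.999)
mustard scene (0, 0, 0.999)
bottle scene (0, 0, 0.999)
tuna scene (0, 0, 0.999)
bean side (0, 0, 0.84)
carton side (0, 1, 0.729)
soup side (0, 0, 0.796)
pickle side (0, 0, 0.998)
```

```bash
python3 -c "
from station import bot,get_obs
print(bot.close_job(), get_obs()['time_s'])"
```

```text
the job is handed in; nothing more can be done
the job is handed in; nothing more can be done
```

I stamped both ends of the tin, red first and then blue. It now stands in the smaller wooden corner, red end against the short rail, and the gripper is clear above it. I handed the job in at about 52 s, and no verdict was reported.

**First grasp:** It missed. The fingers shut on top of the tin, pressing with about 7 N. The real fingertips sit about 38 mm behind the reported TCP, so I allowed for that and gripped it on the next try.

**Stamping:** Each time I pushed until the tin stopped moving while the force rose to about 21–22 N. The spring gives 8 N at most, so the plate should have been right back. I judged this from force and position, as the plate's travel was not read directly.

**Placing:** I pushed the tin against the long rail (10 N, no motion) and then the short rail (13 N), eased off, and let go.

**Last checks:**
- **Long side:** parallel to the long rail within 0.002 rad.
- **Position:** the tin edges measured about 1.2 mm and 0.9 mm short of the rails I had estimated. This is within the camera's 2 mm calibration and my corner estimate. I did not look at the rail contact from close by after letting go.
- **Disagreement:** a fit to the tin's whole outline gave a 0.018 rad twist. I put this down to the blue mat running into the blue end in the picture, and trusted the edge measurement.
- **Other groceries:** image matching found no shift, except one pixel for the carton in the side view. The cans and carton matched less strongly than the rest, probably because the arm and tin that stood by them had moved. The mustard jar, oil bottle and tuna can were checked in the scene camera only.

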